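# Put the brush away in the paint chest

### The job

Put the brush that lies on the rest away in the paint chest: raise the lid until its folding stay locks and holds it, lay the brush in the V-groove and slide it along, bristles first, until the shoulder of its handle is fully home against the stop of the tip guard. Then break the stay at its elbow and lower the lid by its handle until it is shut; do not let it fall, do not ram the brush, and leave the other things on the bench where they are.

Things in the scene. Friction and masses are not known exactly. Their poses are not given: they have to be found in the camera images.
- chest: plywood paint chest, fixed: 200 deep (its x), 320 wide (its y), rim 85 above the bench, walls and floor 10 thick, lid 12 thick hinged along the back edge. Origin: centre of its underside; front towards its -x, z up. Raised, the lid leans over the inside, so the tool must go in from the front, leaning 25 to 45 degrees with its fingers forward and down. Low paint pots at the back, 50 above the bench
- groove_gap (a point): on the chest at x -38, y 20, z 63: on the axis of the V-groove (along the chest's y), middle of its 50 long finger gap; only a low rail there, 33 below. The groove is cut in a block 45 wide, its top 2 above the axis, in two lengths: 60 from the gap to the stop plate, and 25 on the -y side; then it is empty to the right wall. Axis 52 from the front wall's inside. Axes as the chest's
- groove_stop (a point): on the chest at x -38, y 105, z 63: where the groove's axis meets the stop plate at its +y end; brush_shoulder comes here when the brush is home. A 9 square window in the plate lets ferrule and bristles pass, but not the handle. Behind it a hood (top 77.5 above the bench) covers the bristles: the brush is laid short of the plate, then slid in. Axes as the chest's (+y into the window)
- lid (a joint): opening of the chest's lid, rad: 0 shut, 1.08 at its highest, 1.064 standing on the locked stay. Stiff hinges (friction 0.38 N m; lid 0.55 kg, its middle 110 from the hinge line): near the top it stays where it is left, below about 0.7 it falls if not held
- lid_hinge (a point): middle of the hinge line, on the chest at x 100, y 0, 85 above the bench; the line runs along the chest's y. Axes as the chest's
- lid_handle (a point): middle of the bar handle on the lid's front edge: round steel bar 10 in diameter, 116 long along the chest's y, 38 in front of the edge on two stubs at y +-50; 242 from the hinge line and, with the lid shut, 6 above the rim. The bar can turn in the gripper as the lid swings. Axes turn with the lid
- stay (a joint): unfolding of the stay's elbow, rad: 0 folded (lid shut), 2.83 links in line, 3.15 locked past the line. Steel stay inside the left (+y) wall, two links of 61. Lift the lid firmly (about 10 N) to its end so the elbow passes the line, let go, and a light spring snaps it into the lock; the lid cannot go down until the elbow is pushed back through the line. Lifting to the end again relocks it
- stay_knuckle (a point): the stay's elbow: middle of a steel barrel 15 in diameter, 26 long along the chest's y. Locked, it is at x 8.4, y 125, z 115 of the chest, clear towards the front. To break the stay push it from the front 20 to 30 (about 3 N) towards the hinges and slightly down (chest x 0.95, z -0.31): with joint stay below 2.6 it stays broken, above it may snap back. Axes turn with the lower link
- brush: paint brush: round wooden handle 13 in diameter and 145 long, aluminium ferrule 6 in diameter, dark bristles; 0.03 kg. Origin on its axis near the balance point, 50 behind the shoulder and 95 ahead of the butt; +y points to the bristle tip, 83 from the origin. At the start it lies on the rest, axis level, 24 above the bench
- brush_shoulder (a point): centre of the front end of the brush's handle, where the thin ferrule begins; axes as the brush's
- brush_butt (a point): centre of the rear end of the brush's handle; axes as the brush's
- brush_rest: white ceramic brush rest, fixed: base 46 x 86, 5 thick, two notched ridges at its ends, each 10 thick and 26 tall, 66 clear between them; origin at the centre of its underside; the brush lies along its y
- jar_white: bystander: paint jar with a white cap, 54 across, 62 tall; origin at the centre of its underside
- jar_orange: bystander: glass paint jar with an orange cap, 66 across, 82 tall; origin at the centre of its underside
- jar_yellow: bystander: dark paint jar with a yellow cap, 62 across, 72 tall; origin at the centre of its underside
- jar_green: bystander: green paint jar with a white cap, 54 across, 62 tall; origin at the centre of its underside
- jar_red: bystander: glass paint jar with a red cap, 66 across, 80 tall; origin at the centre of its underside
- water_cup: bystander: grey water cup, 68 across, 58 tall; origin at the centre of its underside
- tape_roll: bystander: roll of masking tape lying flat, 76 across, 18 tall; origin at the centre of its underside
- model_ship: bystander: grey model warship on a wooden stand 50 x 170, about 60 tall plus a thin mast; origin at the centre of its underside

How it is judged:
On the way, in this order (a step that is already met when the one before it is completed fails the run):
1. the lid stands open on the locked stay, and the fingers have let go of it (value of joint stay above 3.05 rad and value of joint lid above 1 rad and contact force between the fingers and anything else below 0.3 N), for 0.3 s.
2. with the lid still locked open, the brush lies in the V-groove, tip towards the guard (value of joint stay above 3.05 rad and value of joint lid above 1 rad and x of brush_shoulder in the frame of groove_stop between -0.004 and 0.004 m and z of brush_shoulder in the frame of groove_stop between -0.004 and 0.004 m and angle between the y axis of brush and the y axis of chest, either way round below 0.06 rad and y of brush_shoulder in the frame of groove_stop between -0.09 and 0.003 m), for 0.1 s.
3. with the lid still locked open, the brush has been slid home: shoulder within 3 mm of the stop (value of joint stay above 3.05 rad and value of joint lid above 1 rad and x of brush_shoulder in the frame of groove_stop between -0.004 and 0.004 m and z of brush_shoulder in the frame of groove_stop between -0.004 and 0.004 m and angle between the y axis of brush and the y axis of chest, either way round below 0.06 rad and y of brush_shoulder in the frame of groove_stop between -0.003 and 0.003 m), for 0.2 s.
4. the stay is broken at its elbow while the lid is still up (value of joint stay below 2.65 rad and value of joint lid above 0.6 rad), for 0.1 s.
At the end, for the whole second after the job is handed in: The lid is shut (within 0.03 rad, about 7 mm at the handle) and the brush lies still in the V-groove, within 4 mm of the groove's axis sideways and in height, in line with it within 0.06 rad, its shoulder within 3 mm of the stop (x of brush_shoulder in the frame of groove_stop between -0.004 and 0.004 m and z of brush_shoulder in the frame of groove_stop between -0.004 and 0.004 m and angle between the y axis of brush and the y axis of chest, either way round below 0.06 rad and y of brush_shoulder in the frame of groove_stop between -0.003 and 0.003 m and value of joint lid below 0.03 rad and linear speed of brush below 0.01 m/s); the robot touches nothing.
It fails at once if the lid falls: it goes down faster than 1.5 rad/s (velocity of joint lid below -1.5 rad/s).
It fails at once if the brush is rammed: more than 30 N between brush and chest (contact force between brush and chest above 30 N).
It fails at once if a bystander is moved by more than 20 mm (distance of any of jar_white, jar_orange, jar_yellow, jar_green, jar_red, water_cup, tape_roll, model_ship from where it was at the start of the episode above 0.02 m).
It also fails if it takes over 72 s, if anything falls off the work surface, if the arm or the gripper's body presses on something with over 40 N, if the wrist force passes 120 N, or if a joint passes its speed limit or range.

### The arm

A 6-joint arm with a two-finger parallel gripper is mounted at the origin on the work surface. World frame = base frame: x ahead of the robot, y to its left, z up, the work surface at z = 0. Lengths are in m, angles in rad, forces in N, time in s.
With the tool pointing down it reaches from about 0.375 to 0.9 m from the base axis. Payload 3.1 kg.
Tool frame: the origin (TCP) lies at the very end of the fingers, on their centre line; the grasp point (between the pads) lies 19 mm behind it; z points along the fingers, y is the line along which they close (so a half turn about z gives the same grasp; the last joint's range is limited). The gripper opens to 87 mm and grips with 3 to 60 N. Pads are 19 mm wide; open, the fingers measure 117 mm over their backs; the gripper's body (75 mm by 190 mm) begins 51 mm behind the grasp point.
Start: joints at [0.93, 0.527, 1.433, -0, 1.181, -0.178], TCP at [0.278, 0.56, 0.223] pointing down, gripper open.
Joint ranges: [-3.08, 3.08], [-0.75, 2.2], [0.22, 2.44], [-1.43, 4.57], [0, 2.65], [-2.85, 2.85]. Speed limits (rad/s): [2.79, 2.79, 3.14, 3.14, 3.14, 3.14].

### API

Orientations are given as a unit quaternion [x, y, z, w].
In Python, from rig import robot gives the robot as it stands. The module is installed in compiled form; this text tells all that it offers.
- The arm moves only by the tool play_rows, never from a script. Its argument "steps" is one flat list of numbers, 5 for each row, row after row: the opening, from -1 (shut) to 1 (fully open), then the shift along the tool's x, y, z as a fraction of full scale, then the turn about the tool's z as a fraction of full scale. In form: [claw, tx, ty, tz, twist, claw, tx, ty, tz, twist, ...]. A call has exactly 10 rows; each row shifts and turns the commanded pose from where the row before left it, along the tool's axes as they then stand; what a row does not reach is not made up. Full scale, the value 1, is 0.03 m for a shift and 0.1 rad for a turn. A row lasts 1/10 s, in which the tool goes at most 50 mm and 8.59 degrees, less where a joint would pass 70% of its speed; a pose out of reach is approached as far as the arm can. A call with a number of a shift or a turn outside -1 to 1 is refused whole. A call with a gripper value outside its range is refused whole. The fingers move at their own pace and stop on an object; "grip_force" is the grip in N (left out, the last holds). Time passes only in rows, so rows that do not move let the fingers close, or fill a call up. It gives the time, the measured TCP pose, the force, the opening and the grip force at its end, in the units of the state.
- robot.get_obs(): the state, without advancing time (a new reading comes with each control period).
- robot.camera(name): name is "scene" or "top"; returns a dict with "image" (420x560x3 uint8, red, green, blue), "mtx" (3x3 intrinsics, pixels), "D" ([k1, k2, p1, p2, k3] as OpenCV has them; the pictures are not rectified), "rvec" (rotation vector, rad) and "tvec" (3), from world to camera coordinates, as OpenCV has them. Camera axes: x right, y down, z forward; pixel columns grow to the right and rows downward; lengths in m; the calibration is good to about 2 mm. A picture is of the moment at which its call begins. There is no depth.
- robot.hand_in(): hands the job in; it is judged then, once.
The state is a dict: "time": time; "q": joint angles; "joint_velocities": joint speeds; "joint_torque": joint torques, N m; "position": TCP position; "tool_rot": TCP orientation; "ft_force": force on the tool from outside, world axes, zero at the start; "moment": the same for the moment, N m; "grip_width": finger opening in m; "grip_force": force on a finger pad.
Only numpy, scipy, OpenCV 4.12 (cv2) and the standard library are available. Lean on these libraries where they do the work, as an engineer would, in place of code of your own. Each camera call takes 0.05 s, during which the arm holds its last target. There are 200 camera calls.

## Working session

There is one attempt and no reset: what is moved stays moved. The work goes in short steps, Python scripts to look and compute and a tool call to move; the robot and the scene stay as the last step left them, time stands still between calls to the robot, and variables do not carry over. Pictures are saved under pics/ and viewed, at most 10 in all, crops included, and the job is handed in when it is done.

Besides the shell and the picture viewer there is one more tool, called as name(argument=value, ...) on one line, values as JSON. play_rows: Moves the arm, as the interface text tells. Shift numbers are shares of 0.03 m and turn numbers shares of 0.1 rad, none past 1 either way. Its arguments: {"type":"object","properties":{"steps":{"type":"array"},"grip_force":{"type":"number"}},"required":["steps"]}

```bash
mkdir -p pics
python3 - <<'E'
from rig import robot
import cv2,numpy as np
o=robot.get_obs()
for k,v in o.items(): print(k,np.round(v,4))
for n in("scene","top"):
    c=robot.camera(n); cv2.imwrite(f"pics/{n}0.png",c["image"][:,:,::-1]); np.savez(f"{n}0.npz",**c)
    R=cv2.Rodrigues(np.array(c["rvec"],float))[0]; print(n,"pos",np.round(-R.T@np.array(c["tvec"]).ravel(),3),"fwd",np.round(R[2],2),np.round(c["mtx"],1).tolist(),np.round(c["D"],3))
E
```

```text
time 0.0
q [ 0.9305  0.5285  1.4339 -0.      1.1814 -0.1785]
joint_velocities [0.0015 0.     0.0006 0.0012 0.0005 0.001 ]
joint_torque [-1.00000e-03 -4.40041e+01 -1.76589e+01  6.32000e-02  5.83000e-02
 -1.00000e-04]
position [0.278  0.5589 0.2215]
tool_rot [ 2.288e-01  9.735e-01 -1.000e-03 -4.000e-04]
ft_force [0.2315 0.3736 0.1353]
moment [-0.0063 -0.0477  0.0134]
grip_force 0.0
grip_width 0.087
scene pos [ 1.354 -0.317  1.247] fwd [-0.56  0.19 -0.81] [[505.1, 0.0, 278.2], [0.0, 505.1, 215.7], [0.0, 0.0, 1.0]] [-0.18  0.    0.    0.    0.  ]
top pos [ 0.426 -0.073  1.582] fwd [ 0.09  0.   -1.  ] [[486.7, 0.0, 276.8], [0.0, 486.7, 212.6], [0.0, 0.0, 1.0]] [-0.162  0.     0.     0.     0.   ]
```

View pics/scene0.png

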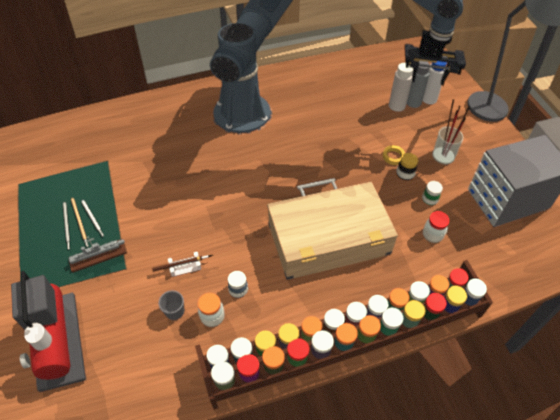

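View pics/top0.png

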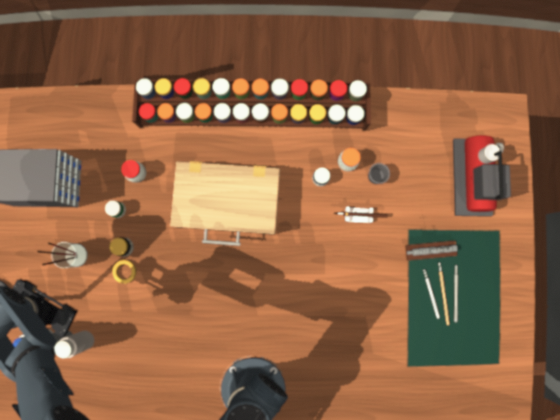

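```bash
cat > h.py <<'E'
import numpy as np,cv2
def cam(f): 
    c=dict(np.load(f)); c["R"]=cv2.Rodrigues(np.array(c["rvec"],float))[0]; c["C"]=-c["R"].T@np.array(c["tvec"],float).ravel(); return c
def ray(c,uv,z):
    p=cv2.undistortPoints(np.array(uv,float).reshape(-1,1,2),c["mtx"],c["D"]).reshape(-1,2)
    d=np.c_[p,np.ones(len(p))]@c["R"]; return c["C"]+d*((z-c["C"][2])/d[:,2])[:,None]
def pix(c,X): return cv2.projectPoints(np.array(X,float).reshape(-1,1,3),c["rvec"],c["tvec"],c["mtx"],c["D"])[0].reshape(-1,2)
E
python3 - <<'E'
from h import *
t=cam("top0.npz");s=cam("scene0.npz")
im=lambda c:c["image"][:,:,::-1]
cr=lambda c,x,y,w,h,k:cv2.resize(np.ascontiguousarray(im(c)[y:y+h,x:x+w]),None,fx=k,fy=k,interpolation=cv2.INTER_CUBIC)
a=cr(t,165,150,130,100,3);b=cr(t,320,190,100,50,4);d=cr(s,140,240,100,50,4);e=cr(s,260,170,140,110,2.7)
W=np.zeros((600,800,3),np.uint8)
W[:300,:390]=a; W[300:500,:400]=b; W[300:500,400:800]=d; W[0:297,400:778]=e
cv2.imwrite("pics/crop1.png",W)
hsv=cv2.cvtColor(t["image"],cv2.COLOR_RGB2HSV)
for p in [(200,200),(250,215),(226,240),(360,214),(390,214),(340,214),(300,200)]: print(p,hsv[p[1],p[0]])
E
```

```text
(200, 200) [ 19 101 238]
(250, 215) [ 19  99 239]
(226, 240) [ 11 133 167]
(360, 214) [  9 114 112]
(390, 214) [ 12 148 148]
(340, 214) [ 15  63 222]
(300, 200) [ 11 149 144]
```

View pics/crop1.png

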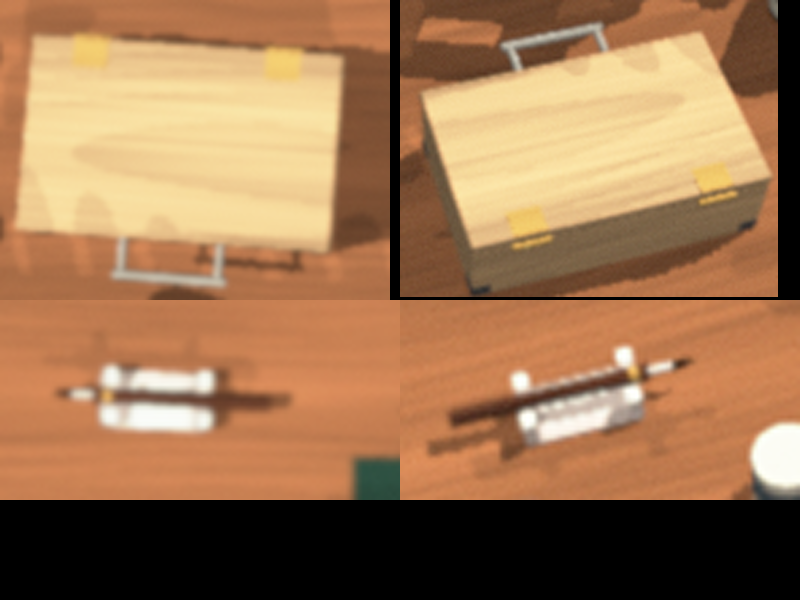

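Run:
```python
from h import *
t=cam("top0.npz");s=cam("scene0.npz")
m=cv2.inRange(cv2.cvtColor(t["image"],cv2.COLOR_RGB2HSV),(15,50,200),(28,170,255)); m[:,:160]=0;m[:,290:]=0;m[:150]=0;m[250:]=0
k=max(cv2.findContours(m,0,cv2.CHAIN_APPROX_NONE)[0],key=cv2.contourArea)
P=ray(t,k.reshape(-1,2).astype(float),0.097)
r=cv2.minAreaRect((P[:,:2]*1000).astype(np.float32)); print("lid rect mm",r)
print("corners hand",np.round(ray(t,[(176,162),(279.3,168.7),(275,233.7),(170.7,226.7)],.097),4).tolist())
print("bar",np.round(ray(t,[(202.3,241.7),(240,244.7)],.091),4).tolist())
# scene: bar corners crop e/2.7+(260,170)
print("bar scene",np.round(ray(s,[(502/2.7+260-400/2.7,45/2.7+170),(601/2.7+260-400/2.7,27/2.7+170)],.091),4).tolist())
print("lid scene",np.round(ray(s,[((x-400)/2.7+260,y/2.7+170) for x,y in[(421,93),(700,33),(771,178),(472,248)]],.097),4).tolist())
f=lambda L,o:[(x/4+o[0],(y-300)/4+o[1]) for x,y in L]
print("brush top tip,sh,butt",np.round(ray(t,f([(57,393),(100,395),(290,400)],(320,190)),.024),4).tolist())
print("brush scene",np.round(ray(s,f([(692-400,361),(637-400,373),(450-400,416)],(140,240)),.024),4).tolist())
```

```text
lid rect mm ((611.6090698242188, 92.94977569580078), (323.1367492675781, 208.9136962890625), 86.54405212402344)
corners hand [[0.7181, 0.2479, 0.097], [0.7009, -0.0749, 0.097], [0.4996, -0.0649, 0.097], [0.5156, 0.2567, 0.097]]
bar [[0.4715, 0.1581, 0.091], [0.4644, 0.0418, 0.091]]
bar scene [[0.4657, 0.0457, 0.091], [0.4762, 0.1593, 0.091]]
lid scene [[0.5051, -0.0606, 0.097], [0.5235, 0.2583, 0.097], [0.7242, 0.2461, 0.097], [0.7038, -0.0724, 0.097]]
brush top tip,sh,butt [[0.572, -0.2543, 0.024], [0.571, -0.2891, 0.024], [0.5693, -0.4444, 0.024]]
brush scene [[0.5753, -0.2488, 0.024], [0.5726, -0.2887, 0.024], [0.5657, -0.4238, 0.024]]
```

play_rows(steps=[1,0,0,-1,1,1,0,0,-1,1,1,0,0,-1,1,1,0,0,-1,1,1,0,0,0,1,1,0,0,0,1,1,0,0,0,1,1,0,0,0,1,1,0,0,0,1,1,0,0,0,1], grip_force=20)

```text
time: 1.1
position: [0.2782, 0.5592, 0.3419]
tool_rot: [0.669, 0.743, -0.001, 0.0]
ft_force: [0.1, -0.1, 0.5]
grip_width: 0.0872
grip_force: 0.0
```

play_rows(steps=[1,0,0,0,0.84,1,0,1,0,0.83,1,-1,1,0,0,1,-1,1,0,0,1,-1,1,0,0,1,-1,1,0,0,1,-1,1,0,0,1,-1,1,0,0,1,-1,1,0,0,1,-1,1,0,0])

```text
time: 2.1
position: [0.5347, 0.3053, 0.342]
tool_rot: [0.727, 0.686, -0.001, -0.0]
ft_force: [0.3, 1.1, 0.3]
grip_width: 0.0871
grip_force: 0.0
```

play_rows(steps=[1,-1,1,0,0,1,-1,1,0,0,1,-1,1,0,0,1,-1,1,0,0,1,-1,1,0,0,1,-1,1,0,0,1,-1,1,0,0,1,-1,1,0,0,1,-1,1,0,0,1,-1,1,0,0])

```text
time: 3.1
position: [0.8168, -0.0115, 0.3417]
tool_rot: [0.727, 0.686, -0.0, -0.001]
ft_force: [0.4, -0.4, 0.5]
grip_width: 0.0873
grip_force: 0.0
```

Run:
```python
from rig import robot;import numpy as np
from scipy.spatial.transform import Rotation as R
o=robot.get_obs();print(np.round(o["q"],3),np.round(R.from_quat(o["tool_rot"]).as_matrix(),3).tolist())
```

```text
[-0.15   0.76   0.657  0.     1.725 -0.092] [[0.058, 0.998, -0.001], [0.998, -0.058, 0.0], [0.0, -0.001, -1.0]]
```

play_rows(steps=[1,0.9,1,0,0,1,0.9,1,0,0,1,0.9,1,0,0,1,0,1,0,0,1,0,1,0,0,1,0,1,0,0,1,0,1,0,0,1,0,1,0,0,1,0,1,0,0,1,0,0,0,0])

```text
time: 4.1
position: [0.9499, 0.0453, 0.2969]
tool_rot: [0.727, 0.685, 0.044, 0.037]
ft_force: [-0.2, -0.4, 0.3]
grip_width: 0.0871
grip_force: 0.0
```

```bash
cat > st.py <<'E'
from rig import robot;import numpy as np
from scipy.spatial.transform import Rotation as R
o=robot.get_obs();M=R.from_quat(o["tool_rot"]).as_matrix();print(round(o["time"],2),np.round(o["q"],3),np.round(o["position"],4),"\n",np.round(M,3).tolist())
print("f",np.round(o["ft_force"],1),"w",round(o["grip_width"],4),o["grip_force"])
C=np.array([.6115,.0925,0]);c,s=np.cos(.057),np.sin(.057);A=np.array([[c,s,0],[-s,c,0],[0,0,1]])  # columns: chest axes in world
print("chest xyz mm",np.round(1000*A.T@(o["position"]-C),1),"tool axes in chest",np.round((A.T@M).T,3).tolist())
E
python3 st.py
```

```text
4.1 [-0.074  1.021  0.22   0.015  1.786 -0.011] [0.9499 0.0453 0.2969] 
 [[0.059, 0.992, 0.115], [0.998, -0.06, 0.007], [0.013, 0.115, -0.993]]
f [-0.2 -0.4  0.3] w 0.0871 0.0
chest xyz mm [340.6 -27.8 296.9] tool axes in chest [[0.002, 1.0, 0.013], [0.993, -0.003, 0.115], [0.115, 0.013, -0.993]]
```

play_rows(steps=[1,0,1,0,0,1,0,1,0,0,1,0,1,0,0,1,0,1,0,0,1,0,1,0,0,1,0,1,0,0,1,0,1,0,0,1,0,1,0,0,1,0,1,0,0,1,0,0,0,0])

```text
time: 5.1
position: [1.0115, 0.0234, 0.2808]
tool_rot: [0.72, 0.679, 0.109, 0.094]
ft_force: [0.2, 0.4, 0.0]
grip_width: 0.0869
grip_force: 0.0
```

```bash
python3 st.py
```

```text
5.1 [-0.099  1.051  0.219  0.04   1.586 -0.034] [1.0115 0.0234 0.2808] 
 [[0.055, 0.957, 0.284], [0.998, -0.061, 0.012], [0.029, 0.283, -0.959]]
f [0.2 0.4 0. ] w 0.0869 0.0
chest xyz mm [403.3 -46.2 280.8] tool axes in chest [[-0.002, 1.0, 0.029], [0.959, -0.006, 0.283], [0.283, 0.028, -0.959]]
```

play_rows(steps=[1,-0.4,1,0,0,1,-0.4,1,0,0,1,-0.4,1,0,0,1,-0.4,1,0,0,1,-0.4,1,0,0,1,-0.4,1,0,0,1,-0.4,1,0,0,1,-0.4,1,0,0,1,-0.4,1,0,0,1,-0.4,1,0,0])

```text
time: 6.1
position: [1.0572, -0.1024, 0.3125]
tool_rot: [0.707, 0.665, 0.174, 0.162]
ft_force: [-0.5, 0.0, -0.1]
grip_width: 0.0868
grip_force: 0.0
```

```bash
python3 st.py
```

```text
6.1 [-0.233  1.04   0.219  0.11   1.414 -0.163] [ 1.0572 -0.1024  0.3125] 
 [[0.054, 0.885, 0.463], [0.998, -0.062, 0.002], [0.031, 0.462, -0.887]]
f [-0.5  0.  -0.1] w 0.0868 0.0
chest xyz mm [ 456.1 -169.2  312.5] tool axes in chest [[-0.003, 1.0, 0.031], [0.887, -0.011, 0.462], [0.462, 0.029, -0.887]]
```

play_rows(steps=[1,0.2,1,0,0,1,0.2,1,0,0,1,0.2,1,0,0,1,0.2,1,0,0,1,0.2,1,0,0,1,0,-1,-0.5,0,1,0,-1,-0.5,0,1,0,-1,-0.5,0,1,0,-1,-0.5,0,1,0,-1,-0.5,0])

```text
time: 7.1
position: [0.9103, -0.0602, 0.331]
tool_rot: [0.699, 0.657, 0.205, 0.196]
ft_force: [0.7, 0.2, -0.3]
grip_width: 0.0873
grip_force: 0.0
```

```bash
python3 st.py
```

```text
7.1 [-0.228  0.658  1.011  0.149  0.914 -0.222] [ 0.9103 -0.0602  0.331 ] 
 [[0.054, 0.838, 0.544], [0.998, -0.061, -0.006], [0.028, 0.543, -0.839]]
f [ 0.7  0.2 -0.3] w 0.0873 0.0
chest xyz mm [ 307.  -135.4  331. ] tool axes in chest [[-0.003, 1.0, 0.028], [0.84, -0.013, 0.543], [0.543, 0.025, -0.839]]
```

play_rows(steps=[1,0.255,-1,-0.285,0,1,0.255,-1,-0.285,0,1,0.255,-1,-0.285,0,1,0.255,-1,-0.285,0,1,0.255,-1,-0.285,0,1,0.255,-1,-0.285,0,1,0.255,-1,-0.285,0,1,0.255,-1,-0.285,0,1,0.255,-1,-0.285,0,1,0.255,-1,-0.285,0])

```text
time: 8.1
position: [0.6172, 0.0349, 0.2426]
tool_rot: [0.699, 0.656, 0.205, 0.196]
ft_force: [0.4, 1.2, -0.8]
grip_width: 0.087
grip_force: 0.0
```

play_rows(steps=[1,0.255,-1,-0.285,0,1,0.255,-1,-0.285,0,1,0.255,-1,-0.285,0,1,0.255,-1,-0.285,0,1,0.255,-1,-0.285,0,1,0.255,-1,-0.285,0,1,0.255,-1,-0.285,0,1,0,0,0,0,1,0,0,0,0,1,0,0,0,0])

```text
time: 9.1
position: [0.4586, 0.0915, 0.1974]
tool_rot: [0.698, 0.657, 0.209, 0.195]
ft_force: [-0.1, 0.0, -0.0]
grip_width: 0.0872
grip_force: 0.0
```

```bash
python3 st.py
```

```text
9.1 [-0.071  0.271  2.271  1.107  0.048 -1.106] [0.4586 0.0915 0.1974] 
 [[0.049, 0.835, 0.548], [0.998, -0.061, 0.004], [0.036, 0.546, -0.837]]
f [-0.1  0.  -0. ] w 0.0872 0.0
chest xyz mm [-152.6   -9.7  197.4] tool axes in chest [[-0.008, 0.999, 0.036], [0.837, -0.013, 0.546], [0.547, 0.035, -0.837]]
```

```bash
cat > kin.py <<'E'
import numpy as np
from scipy.optimize import least_squares,brentq
D=[(.9305,.5285,1.4339,1.1814,.278,.5589,.2215),(-.15,.76,.657,1.725,.8168,-.0115,.3417),(-.074,1.021,.22,1.786,.9499,.0453,.2969),(-.099,1.051,.219,1.586,1.0115,.0234,.2808),(-.228,.658,1.011,.914,.9103,-.0602,.331),(-.233,1.04,.219,1.414,1.0572,-.1024,.3125),(-.071,.271,2.271,.04,.4586,.0915,.1974)]
def fk(p,q2,q3,q5):
    a,b,e,L,h,r0=p; A=q2+q3; T=A+q5
    return r0+a*np.sin(q2)+b*np.sin(A)+e*np.cos(A)+L*np.sin(T), h+a*np.cos(q2)+b*np.cos(A)-e*np.sin(A)+L*np.cos(T)
def res(p):
    o=[]
    for q1,q2,q3,q5,x,y,z in D:
        r,zz=fk(p[:6],q2,q3,q5); o+=[r*np.cos(q1)-p[6]*np.sin(q1)-x, r*np.sin(q1)+p[6]*np.cos(q1)-y, zz-z]
    return o
S=least_squares(res,[.4,.4,0,.3,.3,0,.11]); P=S.x
def ik(r,z,tilt):
    f=lambda v:np.r_[np.subtract(fk(P[:6],v[0],v[1],np.pi-tilt-v[0]-v[1]),(r,z))]
    s=least_squares(f,[.6,1.5]); q2,q3=s.x; return round(q2,2),round(q3,2),round(np.pi-tilt-q2-q3,2),round(s.cost**.5,4)
E
python3 - <<'E'
from kin import *
print(np.round(P,3),np.abs(S.fun).max())
rr=lambda x,y:np.sqrt(x*x+y*y-P[6]**2)
for n,x,y,z in[("shut",.477,.10,.08),("pre",.43,.1,.17),("pre2",.46,.1,.13),("mid",.5,.1,.22),("open",.61,.09,.285),("groove",.58,.09,.055),("groove-hi",.52,.09,.15),("brush",.575,-.33,.016),("knuck",.62,.21,.115),("knuck2",.64,.21,.105)]:
    for t in(15,20,25,30,33): print(n,t,ik(rr(x,y),z,np.radians(t)))
E
```

```text
[0.582 0.388 0.115 0.308 0.283 0.008 0.125] 0.021643603924009512
shut 15 (np.float64(0.56), np.float64(2.11), np.float64(0.21), np.float64(0.0))
shut 20 (np.float64(0.57), np.float64(2.17), np.float64(0.05), np.float64(0.0))
shut 25 (np.float64(0.6), np.float64(2.24), np.float64(-0.13), np.float64(0.0))
shut 30 (np.float64(0.64), np.float64(2.31), np.float64(-0.33), np.float64(0.0))
shut 33 (np.float64(0.68), np.float64(2.35), np.float64(-0.46), np.float64(0.0))
pre 15 (np.float64(0.3), np.float64(2.14), np.float64(0.44), np.float64(0.0))
pre 20 (np.float64(0.3), np.float64(2.2), np.float64(0.29), np.float64(0.0))
pre 25 (np.float64(0.3), np.float64(2.27), np.float64(0.13), np.float64(0.0))
pre 30 (np.float64(0.33), np.float64(2.34), np.float64(-0.05), np.float64(0.0))
pre 33 (np.float64(0.35), np.float64(2.38), np.float64(-0.16), np.float64(0.0))
pre2 15 (np.float64(0.43), np.float64(2.11), np.float64(0.34), np.float64(0.0))
pre2 20 (np.float64(0.43), np.float64(2.18), np.float64(0.19), np.float64(0.0))
pre2 25 (np.float64(0.44), np.float64(2.24), np.float64(0.02), np.float64(0.0))

[... 2303 characters left out ...]
.float64(1.74), np.float64(0.44), np.float64(0.0))
knuck 25 (np.float64(0.61), np.float64(1.8), np.float64(0.29), np.float64(0.0))
knuck 30 (np.float64(0.61), np.float64(1.87), np.float64(0.14), np.float64(0.0))
knuck 33 (np.float64(0.62), np.float64(1.91), np.float64(0.04), np.float64(0.0))
knuck2 15 (np.float64(0.66), np.float64(1.62), np.float64(0.6), np.float64(0.0))
knuck2 20 (np.float64(0.65), np.float64(1.69), np.float64(0.45), np.float64(0.0))
knuck2 25 (np.float64(0.64), np.float64(1.76), np.float64(0.3), np.float64(0.0))
knuck2 30 (np.float64(0.65), np.float64(1.83), np.float64(0.14), np.float64(0.0))
knuck2 33 (np.float64(0.65), np.float64(1.86), np.float64(0.05), np.float64(0.0))
```

play_rows(steps=[1,0.07,-0.27,0.42,0,1,0.07,-0.27,0.42,0,1,0.07,-0.27,0.42,0,1,0.07,-0.27,0.42,0,1,0,0,0,0,1,0,0,0,0,1,0,0,0,0,1,0,0,0,0,1,0,0,0,0,1,0,0,0,0])

```text
time: 10.1
position: [0.4583, 0.099, 0.1823]
tool_rot: [0.697, 0.659, 0.211, 0.186]
ft_force: [-1.3, 0.8, 1.1]
grip_width: 0.087
grip_force: 0.0
```

```bash
python3 st.py
```

```text
10.1 [-0.062  0.314  2.283  1.99   0.058 -1.981] [0.4583 0.099  0.1823] 
 [[0.041, 0.841, 0.54], [0.998, -0.062, 0.02], [0.05, 0.538, -0.842]]
f [-1.3  0.8  1.1] w 0.087 0.0
chest xyz mm [-153.3   -2.3  182.3] tool axes in chest [[-0.016, 0.999, 0.05], [0.843, -0.014, 0.538], [0.538, 0.05, -0.842]]
```

Run:
```python
from kin import *
for x in(.25,.3,.35,.4):
  for z in(.25,.35,.45):
    print(x,z,[tuple(map(float,ik(np.sqrt(x*x+.01-P[6]**2),z,np.radians(t)))) for t in(33,20)])
```

```text
0.25 0.25 [(-0.29, 2.54, 0.32, 0.0), (-0.23, 2.39, 0.64, 0.0)]
0.25 0.35 [(-0.55, 2.27, 0.85, 0.0), (-0.43, 2.15, 1.07, 0.0)]
0.25 0.45 [(-0.62, 2.02, 1.17, 0.0), (-0.49, 1.91, 1.37, 0.0)]
0.3 0.25 [(-0.15, 2.48, 0.24, 0.0), (-0.12, 2.32, 0.59, 0.0)]
0.3 0.35 [(-0.41, 2.23, 0.74, 0.0), (-0.31, 2.1, 1.0, 0.0)]
0.3 0.45 [(-0.5, 1.99, 1.07, 0.0), (-0.38, 1.87, 1.3, 0.0)]
0.35 0.25 [(-0.04, 2.4, 0.21, 0.0), (-0.02, 2.24, 0.58, 0.0)]
0.35 0.35 [(-0.29, 2.18, 0.67, 0.0), (-0.2, 2.04, 0.95, 0.0)]
0.35 0.45 [(-0.39, 1.95, 1.0, 0.0), (-0.28, 1.82, 1.26, 0.0)]
0.4 0.25 [(0.04, 2.31, 0.21, 0.0), (0.07, 2.15, 0.58, 0.0)]
0.4 0.35 [(-0.18, 2.12, 0.63, 0.0), (-0.1, 1.96, 0.93, 0.0)]
0.4 0.45 [(-0.29, 1.9, 0.95, 0.0), (-0.19, 1.76, 1.22, 0.0)]
```

play_rows(steps=[1,0,0.5,-0.7,0,1,0,0.5,-0.7,0,1,0,0.5,-0.7,0,1,0,0,0,0,1,0,-0.84,-0.54,0,1,0,-0.84,-0.54,0,1,0,-0.84,-0.54,0,1,0,-0.84,-0.54,0,1,0,-0.84,0,0,1,0,-0.84,0,0])

```text
time: 11.1
position: [0.3693, 0.1253, 0.1912]
tool_rot: [0.696, 0.662, 0.217, 0.175]
ft_force: [-0.5, -0.2, 0.3]
grip_width: 0.0869
grip_force: 0.0
```

```bash
python3 st.py
```

```text
11.1 [ 0.003  0.214  2.442  2.635  0.088 -2.572] [0.3693 0.1253 0.1912] 
 [[0.029, 0.845, 0.533], [0.997, -0.062, 0.045], [0.071, 0.531, -0.845]]
f [-0.5 -0.2  0.3] w 0.0869 0.0
chest xyz mm [-243.7   19.   191.2] tool axes in chest [[-0.028, 0.997, 0.071], [0.848, -0.014, 0.531], [0.53, 0.075, -0.845]]
```

play_rows(steps=[1,0,0.53,-0.84,0,1,0,0.53,-0.84,0,1,0,0.53,-0.84,0,1,0,0.53,-0.84,0,1,0,0.53,-0.84,0,1,0,0,0,0,1,0,0,0,0,1,0,0,0,0,1,0,0,0,0,1,0,0,0,0])

```text
time: 12.1
position: [0.3774, 0.1432, 0.2192]
tool_rot: [0.684, 0.665, 0.252, 0.162]
ft_force: [0.5, -0.0, -0.2]
grip_width: 0.0871
grip_force: 0.0
```

```bash
python3 st.py
```

```text
12.1 [-0.011  0.131  2.407  1.523  0.12  -1.469] [0.3774 0.1432 0.2192] 
 [[-0.011, 0.828, 0.56], [0.992, -0.063, 0.113], [0.129, 0.557, -0.821]]
f [ 0.5 -0.  -0.2] w 0.0871 0.0
chest xyz mm [-236.6   37.3  219.2] tool axes in chest [[-0.067, 0.989, 0.129], [0.831, -0.016, 0.557], [0.553, 0.145, -0.821]]
```

play_rows(steps=[1,0,0.55,-0.82,0,1,0,0.55,-0.82,0,1,0,0.55,-0.82,0,1,0,0.55,-0.82,0,1,0,0.55,-0.82,0,1,0,0.55,-0.82,0,1,0,0,0,0,1,0,0,0,0,1,0,0,0,0,1,0,0,0,0])

```text
time: 13.1
position: [0.3809, 0.1395, 0.3361]
tool_rot: [0.675, 0.668, 0.275, 0.152]
ft_force: [0.2, -0.0, 0.1]
grip_width: 0.0868
grip_force: 0.0
```

```bash
python3 st.py
```

```text
13.1 [-0.104 -0.189  2.2    0.422  0.567 -0.386] [0.3809 0.1395 0.3361] 
 [[-0.042, 0.818, 0.574], [0.985, -0.062, 0.161], [0.168, 0.572, -0.803]]
f [ 0.2 -0.   0.1] w 0.0868 0.0
chest xyz mm [-232.9   33.8  336.1] tool axes in chest [[-0.098, 0.981, 0.168], [0.82, -0.016, 0.572], [0.564, 0.194, -0.803]]
```

Run:
```python
from kin import *
for z in(.4,.5,.6,.7,.8):
    print(z,[(r,)+tuple(map(float,ik(r,z,np.radians(t))))[:3] for r in(.15,.2,.25,.3,.35) for t in (32,15)])
```

```text
0.4 [(0.15, -0.82, 2.15, 1.25), (0.15, -0.62, 2.05, 1.45), (0.2, -0.69, 2.15, 1.12), (0.2, -0.5, 2.02, 1.36), (0.25, -0.56, 2.13, 1.01), (0.25, -0.39, 1.98, 1.29), (0.3, -0.44, 2.1, 0.93), (0.3, -0.29, 1.93, 1.24), (0.35, -0.33, 2.05, 0.86), (0.35, -0.19, 1.87, 1.2)]
0.5 [(0.15, -0.8, 1.9, 1.49), (0.15, -0.62, 1.8, 1.7), (0.2, -0.7, 1.9, 1.38), (0.2, -0.53, 1.78, 1.63), (0.25, -0.59, 1.89, 1.29), (0.25, -0.43, 1.75, 1.56), (0.3, -0.49, 1.86, 1.21), (0.3, -0.33, 1.7, 1.51), (0.35, -0.39, 1.82, 1.15), (0.35, -0.24, 1.65, 1.47)]
0.6 [(0.15, -0.75, 1.65, 1.69), (0.15, -0.58, 1.54, 1.92), (0.2, -0.66, 1.64, 1.6), (0.2, -0.5, 1.52, 1.86), (0.25, -0.57, 1.63, 1.52), (0.25, -0.41, 1.49, 1.8), (0.3, -0.48, 1.61, 1.46), (0.3, -0.33, 1.45, 1.76), (0.35, -0.39, 1.57, 1.4), (0.35, -0.24, 1.4, 1.72)]
0.7 [(0.15, -0.67, 1.37, 1.88), (0.15, -0.51, 1.26, 2.14), (0.2, -0.59, 1.37, 1.81), (0.2, -0.44, 1.24, 2.08), (0.25, -0.52, 1.36, 1.74), (0.25, -0.36, 1.21, 2.03), (0.3, -0.44, 1.34, 1.68), (0.3, -0.28, 1.17, 1.99), (0.35, -0.36, 1.3, 1.64), (0.35, -0.2, 1.12, 1.96)]
0.8 [(0.15, -0.56, 1.06, 2.08), (0.15, -0.41, 0.92, 2.36), (0.2, -0.49, 1.06, 2.02), (0.2, -0.34, 0.9, 2.31), (0.25, -0.43, 1.05, 1.96), (0.25, -0.27, 0.87, 2.27), (0.3, -0.35, 1.02, 1.91), (0.3, -0.19, 0.83, 2.24), (0.35, -0.28, 0.99, 1.87), (0.35, -0.11, 0.77, 2.22)]
```

play_rows(steps=[1,0.23,-0.46,-0.96,0,1,0.23,-0.46,-0.96,0,1,0.23,-0.46,-0.96,0,1,0.23,-0.46,-0.96,0,1,0.23,-0.46,-0.96,0,1,0.23,-0.46,-0.96,0,1,0.23,-0.46,-0.96,0,1,0.23,-0.46,-0.96,0,1,0.23,-0.46,-0.96,0,1,0.23,-0.46,-0.96,0])

```text
time: 14.1
position: [0.1374, 0.1626, 0.4672]
tool_rot: [0.679, 0.673, 0.258, 0.143]
ft_force: [-0.7, 0.4, -0.7]
grip_width: 0.0872
grip_force: 0.0
```

```bash
python3 st.py
```

```text
14.1 [ 0.621 -0.666  1.995 -0.204  1.247  0.639] [0.1374 0.1626 0.4672] 
 [[-0.038, 0.839, 0.543], [0.987, -0.054, 0.153], [0.157, 0.542, -0.825]]
f [-0.7  0.4 -0.7] w 0.0872 0.0
chest xyz mm [-477.3   43.   467.2] tool axes in chest [[-0.094, 0.983, 0.157], [0.84, -0.006, 0.542], [0.534, 0.183, -0.825]]
```

play_rows(steps=[1,-0.57,-0.64,-0.52,0,1,-0.57,-0.64,-0.52,0,1,-0.57,-0.64,-0.52,0,1,-0.57,-0.64,-0.52,0,1,-0.57,-0.64,-0.52,0,1,-0.57,-0.64,-0.52,0,1,-0.57,-0.64,-0.52,0,1,-0.57,-0.64,-0.52,0,1,0,0,0,0,1,0,0,0,0])

```text
time: 15.1
position: [0.0134, 0.0833, 0.4584]
tool_rot: [0.681, 0.685, 0.226, 0.127]
ft_force: [0.4, -0.1, -0.1]
grip_width: 0.0872
grip_force: 0.0
```

```bash
python3 st.py
```

```text
15.1 [ 1.924 -0.576  1.973 -0.533  1.76   1.819] [0.0134 0.0833 0.4584] 
 [[-0.041, 0.876, 0.481], [0.99, -0.029, 0.137], [0.134, 0.482, -0.866]]
f [ 0.4 -0.1 -0.1] w 0.0872 0.0
chest xyz mm [-596.6  -43.2  458.4] tool axes in chest [[-0.097, 0.986, 0.134], [0.876, 0.021, 0.482], [0.473, 0.164, -0.866]]
```

play_rows(steps=[1,-0.02,0.3,0.1,0,1,-0.02,0.4,0.2,0,1,-0.02,0.6,0.4,0,1,-0.03,0.7,0.7,0,1,-0.03,0.7,0.7,0,1,-0.03,0.7,0.7,0,1,-0.03,0.7,0.7,0,1,-0.03,0.7,0.7,0,1,-0.03,0.7,0.7,0,1,0,0,0,0])

```text
time: 16.1
position: [0.1329, 0.1319, 0.4176]
tool_rot: [0.698, 0.668, 0.21, 0.149]
ft_force: [-0.3, -0.8, 0.6]
grip_width: 0.0874
grip_force: 0.0
```

```bash
python3 st.py
```

```text
16.1 [ 0.207 -0.752  2.091 -0.032  1.283  0.252] [0.1329 0.1319 0.4176] 
 [[0.019, 0.87, 0.492], [0.995, -0.062, 0.073], [0.094, 0.488, -0.868]]
f [-0.3 -0.8  0.6] w 0.0874 0.0
chest xyz mm [-480.    12.1  417.6] tool axes in chest [[-0.038, 0.995, 0.094], [0.873, -0.013, 0.488], [0.487, 0.1, -0.868]]
```

play_rows(steps=[1,-0.12,0.6,0.83,0,1,-0.12,0.6,0.83,0,1,-0.12,0.6,0.83,0,1,-0.12,0.6,0.83,0,1,-0.12,0.6,0.83,0,1,-0.12,0.6,0.83,0,1,-0.12,0.6,0.83,0,1,-0.12,0.6,0.83,0,1,-0.12,0.6,0.83,0,1,0,0,0,0])

```text
time: 17.1
position: [0.3735, 0.1215, 0.3009]
tool_rot: [0.688, 0.68, 0.21, 0.144]
ft_force: [-0.0, 0.4, -0.8]
grip_width: 0.0875
grip_force: 0.0
```

```bash
python3 st.py
```

```text
17.1 [-0.072 -0.115  2.198  0.228  0.569 -0.223] [0.3735 0.1215 0.3009] 
 [[-0.013, 0.875, 0.484], [0.996, -0.034, 0.087], [0.092, 0.483, -0.87]]
f [-0.   0.4 -0.8] w 0.0875 0.0
chest xyz mm [-239.3   15.4  300.9] tool axes in chest [[-0.07, 0.993, 0.092], [0.875, 0.016, 0.483], [0.479, 0.114, -0.87]]
```

play_rows(steps=[1,-0.09,-0.03,0.6,0,1,-0.09,-0.03,0.6,0,1,-0.09,-0.03,0.5,0,1,-0.09,-0.03,0.5,0,1,-0.09,-0.03,0.5,0,1,-0.09,-0.03,0.4,0,1,-0.09,-0.03,0.3,0,1,-0.09,-0.03,0.3,0,1,-0.09,-0.03,0.3,0,1,-0.09,-0.03,0.3,0])

```text
time: 18.1
position: [0.4261, 0.1076, 0.1835]
tool_rot: [0.686, 0.681, 0.212, 0.145]
ft_force: [0.0, -0.5, 0.6]
grip_width: 0.0873
grip_force: 0.0
```

```bash
python3 st.py
```

```text
18.1 [-0.113  0.267  2.315  1.184  0.156 -1.248] [0.4261 0.1076 0.1835] 
 [[-0.016, 0.873, 0.488], [0.996, -0.031, 0.089], [0.093, 0.487, -0.868]]
f [ 0.  -0.5  0.6] w 0.0873 0.0
chest xyz mm [-185.9    4.5  183.5] tool axes in chest [[-0.073, 0.993, 0.093], [0.873, 0.018, 0.487], [0.482, 0.117, -0.868]]
```

play_rows(steps=[1,-0.036,-0.015,0.25,0,1,-0.036,-0.015,0.25,0,1,-0.036,-0.015,0.25,0,1,-0.036,-0.015,0.25,0,1,-0.036,-0.015,0.25,0,1,-0.036,-0.015,0.25,0,1,-0.036,-0.015,0.25,0,1,-0.036,-0.015,0.25,0,1,-0.036,-0.015,0.25,0,1,-0.036,-0.015,0.25,0])

```text
time: 19.1
position: [0.4595, 0.1036, 0.1154]
tool_rot: [0.686, 0.68, 0.212, 0.145]
ft_force: [0.3, 0.4, -0.9]
grip_width: 0.0868
grip_force: 0.0
```

```bash
python3 st.py
```

```text
19.1 [-0.113  0.507  2.317  2.469  0.233 -2.55 ] [0.4595 0.1036 0.1154] 
 [[-0.016, 0.872, 0.489], [0.995, -0.032, 0.089], [0.093, 0.488, -0.868]]
f [ 0.3  0.4 -0.9] w 0.0868 0.0
chest xyz mm [-152.4    2.5  115.4] tool axes in chest [[-0.073, 0.993, 0.093], [0.873, 0.018, 0.488], [0.483, 0.117, -0.868]]
```

play_rows(steps=[1,-0.036,-0.02,0.25,0,1,-0.036,-0.02,0.25,0,1,-0.036,-0.02,0.25,0,1,-0.036,-0.02,0.25,0,1,-0.036,-0.02,0.27,0,-1,0,0,0,0,-1,0,0,0,0,-1,0,0,0,0,-1,0,0,0,0,-1,0,0,0,0], grip_force=20)

```text
time: 20.1
position: [0.4746, 0.1018, 0.0799]
tool_rot: [0.687, 0.681, 0.211, 0.145]
ft_force: [0.3, 0.1, -0.0]
grip_width: 0.055
grip_force: 0.0
```

```bash
python3 st.py
```

```text
20.1 [-0.113  0.621  2.303  2.66   0.315 -2.748] [0.4746 0.1018 0.0799] 
 [[-0.015, 0.873, 0.487], [0.996, -0.032, 0.089], [0.093, 0.486, -0.869]]
f [ 0.3  0.1 -0. ] w 0.055 0.0
chest xyz mm [-137.2    1.5   79.9] tool axes in chest [[-0.072, 0.993, 0.093], [0.874, 0.018, 0.486], [0.481, 0.117, -0.869]]
```

```bash
cat > arc.py <<'E'
import sys,numpy as np
from rig import robot
from scipy.spatial.transform import Rotation as R
def rows(T,claw=-1):
    M=R.from_quat(robot.get_obs()["tool_rot"]).as_matrix();c,s=np.cos(.057),np.sin(.057);A=np.array([[c,s,0],[-s,c,0],[0,0,1]]);W=(A.T@M)
    p=np.array([[100-242*np.cos(t)+6*np.sin(t),0,85+242*np.sin(t)+6*np.cos(t)] for t in T])
    for d in np.diff(p,axis=0)@W/30: print(claw,*np.round(d,2),0,sep=", ",end=", \n")
E
python3 -c "
from arc import *
rows(np.r_[0,.025,np.linspace(.07,1.09,20)])"
```

```text
-1, 0.02, 0.1, -0.17, 0, 
-1, 0.03, 0.2, -0.3, 0, 
-1, 0.04, 0.25, -0.35, 0, 
-1, 0.03, 0.27, -0.33, 0, 
-1, 0.03, 0.29, -0.32, 0, 
-1, 0.03, 0.31, -0.3, 0, 
-1, 0.03, 0.32, -0.29, 0, 
-1, 0.03, 0.34, -0.27, 0, 
-1, 0.02, 0.35, -0.25, 0, 
-1, 0.02, 0.37, -0.23, 0, 
-1, 0.02, 0.38, -0.21, 0, 
-1, 0.02, 0.39, -0.19, 0, 
-1, 0.01, 0.4, -0.17, 0, 
-1, 0.01, 0.41, -0.15, 0, 
-1, 0.01, 0.41, -0.13, 0, 
-1, 0.0, 0.42, -0.1, 0, 
-1, 0.0, 0.43, -0.08, 0, 
-1, -0.0, 0.43, -0.06, 0, 
-1, -0.0, 0.43, -0.04, 0, 
-1, -0.01, 0.43, -0.01, 0, 
-1, -0.01, 0.43, 0.01, 0,
```

play_rows(steps=[-1,0,0,0,0,-1,0,0,0,0,-1,0,0,0,0,-1,0,0,0,0,-1,0,0,0,0,-1,0,0,0,0,-1,0,0,0,0,-1,0,0,0,0,-1,0,0,0,0,-1,0,0,0,0])

```text
time: 21.1
position: [0.4759, 0.1017, 0.0801]
tool_rot: [0.686, 0.68, 0.212, 0.145]
ft_force: [3.2, -0.6, 3.4]
grip_width: 0.0095
grip_force: 20.0
```

Bar is gripped (9.5 mm). Lift along the arc.

play_rows(steps=[-1,0.02,0.1,-0.17,0,-1,0.03,0.2,-0.3,0,-1,0.04,0.25,-0.35,0,-1,0.03,0.27,-0.33,0,-1,0.03,0.29,-0.32,0,-1,0.03,0.31,-0.3,0,-1,0.03,0.32,-0.29,0,-1,0.03,0.34,-0.27,0,-1,0.02,0.35,-0.25,0,-1,0.02,0.37,-0.23,0])

```text
time: 22.1
position: [0.4947, 0.1011, 0.1709]
tool_rot: [0.687, 0.681, 0.21, 0.14]
ft_force: [-10.0, -9.1, -0.8]
grip_width: 0.009
grip_force: 19.9
```

```bash
python3 st.py
```

```text
22.1 [-0.112  0.362  2.172  0.902  0.187 -0.96 ] [0.4947 0.1011 0.1709] 
 [[-0.017, 0.877, 0.48], [0.995, -0.032, 0.093], [0.097, 0.479, -0.873]]
f [-10.   -9.1  -0.8] w 0.009 19.928978383541107
chest xyz mm [-117.1    1.9  170.9] tool axes in chest [[-0.073, 0.993, 0.097], [0.878, 0.018, 0.479], [0.474, 0.12, -0.873]]
```

```bash
python3 -c "
from arc import *
rows(np.linspace(.389,1.07,15))"
```

```text
-1, 0.02, 0.32, -0.23, 0, 
-1, 0.02, 0.33, -0.22, 0, 
-1, 0.02, 0.34, -0.2, 0, 
-1, 0.02, 0.35, -0.18, 0, 
-1, 0.01, 0.36, -0.17, 0, 
-1, 0.01, 0.36, -0.15, 0, 
-1, 0.01, 0.37, -0.13, 0, 
-1, 0.01, 0.38, -0.11, 0, 
-1, 0.0, 0.38, -0.09, 0, 
-1, 0.0, 0.38, -0.08, 0, 
-1, -0.0, 0.39, -0.06, 0, 
-1, -0.0, 0.39, -0.04, 0, 
-1, -0.0, 0.39, -0.02, 0, 
-1, -0.01, 0.39, -0.0, 0,
```

play_rows(steps=[-1,0.02,0.32,-0.23,0,-1,0.02,0.33,-0.22,0,-1,0.02,0.34,-0.2,0,-1,0.02,0.35,-0.18,0,-1,0.01,0.36,-0.17,0,-1,0.01,0.36,-0.15,0,-1,0.01,0.37,-0.13,0,-1,0.01,0.38,-0.11,0,-1,0,0.38,-0.09,0,-1,0,0.38,-0.08,0])

```text
time: 23.1
position: [0.566, 0.0985, 0.2639]
tool_rot: [0.686, 0.682, 0.211, 0.138]
ft_force: [-5.4, -2.9, 0.8]
grip_width: 0.0088
grip_force: 20.0
```

```bash
python3 st.py
```

```text
23.1 [-0.103  0.256  1.905  0.306  0.511 -0.329] [0.566  0.0985 0.2639] 
 [[-0.021, 0.878, 0.478], [0.995, -0.031, 0.099], [0.101, 0.478, -0.873]]
f [-5.4 -2.9  0.8] w 0.0088 20.03891497850418
chest xyz mm [-45.7   3.4 263.9] tool axes in chest [[-0.077, 0.992, 0.101], [0.878, 0.019, 0.478], [0.472, 0.126, -0.873]]
```

play_rows(steps=[-1,0,0.38,-0.06,0,-1,0,0.38,-0.04,0,-1,0,0.38,-0.02,0,-1,0,0.38,0,0,-1,0,0.2,0,0,-1,0,0,0,0,-1,0,0,0,0,-1,0,0,0,0,-1,0,0,0,0,-1,0,0,0,0])

```text
time: 24.1
position: [0.6096, 0.0962, 0.2913]
tool_rot: [0.686, 0.682, 0.211, 0.138]
ft_force: [-7.4, -4.8, 0.8]
grip_width: 0.0092
grip_force: 20.0
```

```bash
python3 st.py
```

```text
24.1 [-0.098  0.276  1.775  0.253  0.616 -0.264] [0.6096 0.0962 0.2913] 
 [[-0.021, 0.878, 0.478], [0.995, -0.03, 0.098], [0.101, 0.477, -0.873]]
f [-7.4 -4.8  0.8] w 0.0092 20.009866654872894
chest xyz mm [ -2.1   3.6 291.3] tool axes in chest [[-0.077, 0.992, 0.101], [0.878, 0.02, 0.477], [0.472, 0.125, -0.873]]
```

play_rows(steps=[-1,0,0.12,0,0,-1,0,0.1,0,0,-1,0,0,0,0,-1,0,0,0,0,-0.2,0,0,0,0,-0.2,0,0,0,0,-0.2,0,0,0,0,-0.2,0,0,0,0,-0.2,0,0,-0.3,0,-0.2,0,0,-0.6,0])

```text
time: 25.1
position: [0.6065, 0.0939, 0.3211]
tool_rot: [0.686, 0.681, 0.214, 0.14]
ft_force: [0.2, 0.1, -0.4]
grip_width: 0.0343
grip_force: 0.0
```

```bash
python3 st.py
python3 - <<'E'
from rig import robot
import cv2,numpy as np
c=robot.camera("scene"); np.savez("scene1.npz",**c)
cv2.imwrite("pics/s1.png",cv2.resize(c["image"][60:300,200:480,::-1],None,fx=2.8,fy=2.5))
E
```

```text
25.1 [-0.105  0.231  1.747  0.241  0.679 -0.249] [0.6065 0.0939 0.3211] 
 [[-0.02, 0.874, 0.485], [0.994, -0.032, 0.1], [0.103, 0.485, -0.869]]
f [ 0.2  0.1 -0.4] w 0.0343 0.0
chest xyz mm [ -5.1   1.2 321.1] tool axes in chest [[-0.077, 0.992, 0.103], [0.875, 0.018, 0.485], [0.479, 0.127, -0.869]]
```

View pics/s1.png

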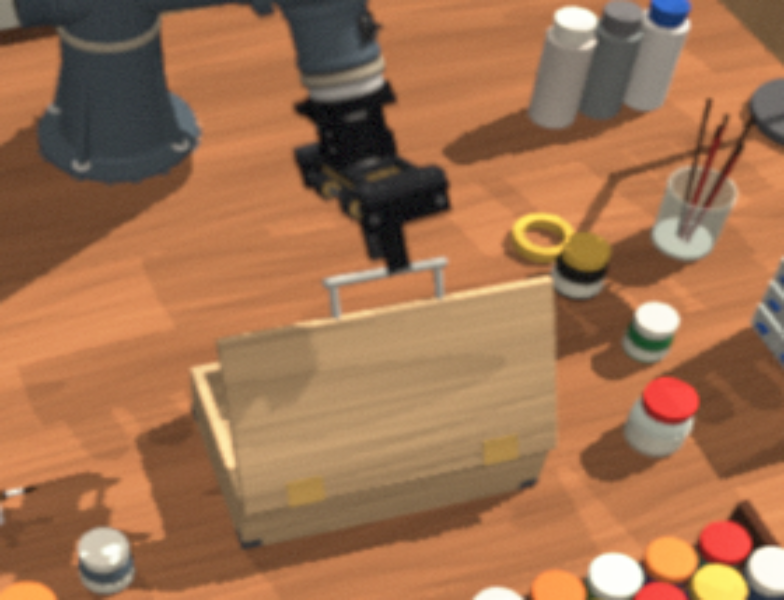

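play_rows(steps=[-0.45,0,0,-0.8,0,-0.45,0,0,-0.8,0,-0.45,-0.5,0,-0.8,0,-0.45,-1,0,0,0,-0.45,-1,0,0,0,-0.45,-1,0,0,0,-0.45,-1,0,0,0,-0.45,-1,0,0,0,-0.45,-1,0,0,0,-0.45,-1,0,0,0])

```text
time: 26.15
position: [0.5768, -0.1388, 0.3621]
tool_rot: [0.685, 0.681, 0.215, 0.143]
ft_force: [1.0, 0.2, -0.3]
grip_width: 0.0236
grip_force: 0.0
```

play_rows(steps=[-0.45,-1,-0.4,0.3,0,-0.45,-0.8,-0.6,0.6,0,-0.45,-0.8,-0.6,0.6,0,-0.45,-0.8,-0.6,0.6,0,-0.45,-0.8,-0.6,0.6,0,-0.45,-0.8,-0.6,0.6,0,-0.45,-0.8,-0.6,0.6,0,-0.45,0,0,0,0,-0.45,0,0,0,0,-0.45,0,0,0,0])

```text
time: 27.15
position: [0.5325, -0.2945, 0.1847]
tool_rot: [0.685, 0.682, 0.215, 0.142]
ft_force: [-0.6, 0.5, -1.2]
grip_width: 0.0243
grip_force: 0.0
```

```bash
python3 st.py
python3 - <<'E'
from rig import robot
import cv2,numpy as np
c=robot.camera("top"); np.savez("top1.npz",**c)
a=cv2.resize(c["image"][145:255,150:290,::-1],None,fx=4,fy=4,interpolation=cv2.INTER_CUBIC)
cv2.imwrite("pics/t1.png",a)
E
```

```text
27.15 [-0.925  0.482  1.814  0.725  0.743 -1.44 ] [ 0.5325 -0.2945  0.1847] 
 [[-0.021, 0.873, 0.488], [0.995, -0.031, 0.098], [0.101, 0.487, -0.868]]
f [-0.6  0.5 -1.2] w 0.0243 0.0
chest xyz mm [ -56.9 -390.8  184.7] tool axes in chest [[-0.078, 0.992, 0.101], [0.873, 0.019, 0.487], [0.481, 0.126, -0.868]]
```

View pics/t1.png

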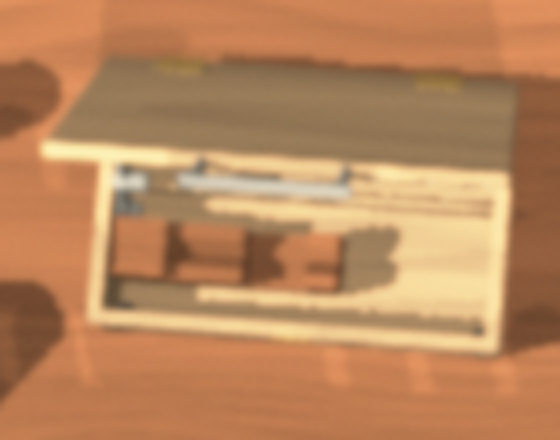

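```bash
cat >> h.py <<'E'
Cc=np.array([.6115,.0925,0]);_c,_s=np.cos(.057),np.sin(.057);A=np.array([[_c,_s,0],[-_s,_c,0],[0,0,1]])
ch=lambda *p:Cc+A@(np.array(p)/1000)
E
python3 - <<'E'
from h import *
t=cam("top1.npz")
f=lambda n,*p:print(n,np.round((pix(t,ch(*p))[0]-[150,145])*4,0))
f("knuckle locked",8.4,125,115); f("knuckle line 2.83~",0,125,118)
th=1.064
for th in(1.064,1.08,.95):
  for y in(-58,58): f(f"bar{th}",100-242*np.cos(th)+6*np.sin(th),y,85+242*np.sin(th)+6*np.cos(th))
f("block front right",-60.5,-30,65);f("block back right",-15.5,-30,65);f("block front left",-60.5,105,65);f("block back left",-15.5,105,65);f("hood fl",-60.5,150,77);f("hood fr",-60.5,105,77.5)
f("rim FL",-100,160,85);f("rim FR",-100,-160,85)
im=t["image"][145:255,150:290]
hsv=cv2.cvtColor(im,cv2.COLOR_RGB2HSV)
m=cv2.inRange(hsv,(0,100,60),(14,255,255)); m[:50]=0;m[76:]=0;m[:,:26]=0;m[:,100:]=0
ys,xs=np.where(m); print("brown mask rows cols*4",ys.min()*4,ys.max()*4+4,xs.min()*4,xs.max()*4+4)
E
```

```text
knuckle locked [134. 181.]
knuckle line 2.83~ [133. 191.]
bar1.064 [350. 192.]
bar1.064 [178. 180.]
bar1.08 [351. 187.]
bar1.08 [178. 175.]
bar0.95 [349. 230.]
bar0.95 [178. 218.]
block front right [334. 291.]
block back right [339. 234.]
block front left [164. 278.]
block back left [169. 221.]
hood fl [104. 272.]
hood fr [161. 277.]
rim FL [ 85. 321.]
rim FR [496. 352.]
brown mask rows cols*4 216 296 108 348
```

play_rows(steps=[-0.45,-0.36,-0.24,0.55,0,-0.45,-0.36,-0.24,0.55,0,-0.45,-0.36,-0.24,0.55,0,-0.45,-0.36,-0.24,0.55,0,-0.45,-0.36,-0.24,0.55,0,-0.45,-0.36,-0.24,0.55,0,-0.45,0,0,0.3,0,-0.45,0,0,0,0,-0.45,0,0,0,0,-0.45,0,0,0,0])

```text
time: 28.2
position: [0.5483, -0.3466, 0.0633]
tool_rot: [0.685, 0.682, 0.215, 0.142]
ft_force: [-0.1, 0.6, 0.9]
grip_width: 0.024
grip_force: 0.0
```

```bash
sed -i 's/.6115,.0925,0/.6115,.0900,0/' st.py h.py
cat > to.py <<'E'
import sys,numpy as np
from rig import robot
from scipy.spatial.transform import Rotation as R
def go(target):  # world mm -> tool shift in units of 30 mm
    o=robot.get_obs();d=R.from_quat(o["tool_rot"]).as_matrix().T@(np.array(target)-1000*np.array(o["position"]));print("units",np.round(d/30,2),"mm",np.round(d,1))
E
python3 st.py; python3 -c "
from to import go; go([573,-342.4,18.8])"
```

```text
28.2 [-0.96   0.735  1.764  0.901  0.62  -1.699] [ 0.5483 -0.3466  0.0633] 
 [[-0.021, 0.873, 0.487], [0.995, -0.031, 0.099], [0.101, 0.487, -0.868]]
f [-0.1  0.6  0.9] w 0.024 0.0
chest xyz mm [ -38.3 -439.5   63.3] tool axes in chest [[-0.078, 0.992, 0.101], [0.873, 0.019, 0.487], [0.481, 0.126, -0.868]]
units [-0.03 -0.01  1.7 ] mm [-0.9 -0.2 51.1]
```

play_rows(steps=[-0.45,-0.03,-0.01,0.4,0,-0.45,0,0,0.4,0,-0.45,0,0,0.4,0,-0.45,0,0,0.3,0,-0.45,0,0,0.2,0,-0.45,0,0,0,0,-1,0,0,0,0,-1,0,0,0,0,-1,0,0,0,0,-1,0,0,0,0], grip_force=12)

```text
time: 29.2
position: [0.5724, -0.343, 0.0179]
tool_rot: [0.686, 0.681, 0.215, 0.141]
ft_force: [0.1, -0.1, -0.2]
grip_width: 0.0123
grip_force: 12.0
```

```bash
python3 st.py
```

```text
29.2 [-0.92   0.826  1.73   0.981  0.568 -1.756] [ 0.5724 -0.343   0.0179] 
 [[-0.02, 0.873, 0.487], [0.995, -0.032, 0.099], [0.102, 0.486, -0.868]]
f [ 0.1 -0.1 -0.2] w 0.0123 12.000068128108978
chest xyz mm [ -14.4 -434.6   17.9] tool axes in chest [[-0.077, 0.992, 0.102], [0.874, 0.018, 0.486], [0.48, 0.126, -0.868]]
```

play_rows(steps=[-1,0.05,0.25,-0.43,0,-1,0.1,0.48,-0.87,0,-1,0.1,0.48,-0.87,0,-1,0.1,0.48,-0.87,0,-1,0.1,0.48,-0.87,0,-1,0.1,0.48,-0.87,0,-1,0.6,0,-0.3,0,-1,0.8,0,-0.3,0,-1,0.9,0,0,0,-1,0.9,0,0,0])

```text
time: 30.2
position: [0.5606, -0.2488, 0.2085]
tool_rot: [0.686, 0.681, 0.215, 0.141]
ft_force: [-0.4, -0.6, 0.6]
grip_width: 0.0126
grip_force: 12.0
```

```bash
python3 st.py; python3 -c "
from to import go; from h import ch; go(1000*ch(-92,-5,161))"
```

```text
30.2 [-0.82   0.438  1.805  0.685  0.732 -1.295] [ 0.5606 -0.2488  0.2085] 
 [[-0.02, 0.873, 0.487], [0.995, -0.033, 0.099], [0.102, 0.486, -0.868]]
f [-0.4 -0.6  0.6] w 0.0126 11.99972614645958
chest xyz mm [ -31.6 -341.1  208.5] tool axes in chest [[-0.076, 0.992, 0.102], [0.874, 0.017, 0.486], [0.48, 0.126, -0.868]]
units [11.11 -2.34  1.82] mm [333.2 -70.1  54.6]
```

play_rows(steps=[-1,0.6,-0.58,0,0,-1,0.6,-0.58,0,0,-1,0.6,-0.58,0,0,-1,0.6,-0.58,0,0,-1,0.8,0,0,0,-1,0.8,0,0,0,-1,0.8,0,0,0,-1,0.8,0,0,0,-1,0.8,0,0,0,-1,0.8,0,0,0])

```text
time: 31.2
position: [0.4955, -0.0315, 0.1965]
tool_rot: [0.686, 0.681, 0.215, 0.141]
ft_force: [0.2, 0.4, 0.4]
grip_width: 0.0124
grip_force: 12.0
```

play_rows(steps=[-1,0.8,0,0,0,-1,0.8,0,0,0,-1,0.8,0,0,0,-1,0.7,0,0,0,-1,0.3,0,0,0,-1,0,0,0,0,-1,0,0,0,0,-1,0,0,0,0,-1,0,0,0,0,-1,0,0,0,0])

```text
time: 32.2
position: [0.4939, 0.0684, 0.2065]
tool_rot: [0.686, 0.681, 0.215, 0.141]
ft_force: [0.5, -1.0, 0.6]
grip_width: 0.0125
grip_force: 12.0
```

```bash
python3 st.py; python3 -c "
from to import go; from h import ch; go(1000*ch(-34.6,9.9,56.9))"
python3 - <<'E'
from rig import robot
from h import *
c=robot.camera("top"); np.savez("top2.npz",**c)
cv2.imwrite("pics/t2.png",cv2.resize(c["image"][140:270,140:320,::-1],None,fx=4,fy=4,interpolation=cv2.INTER_CUBIC))
E
```

```text
32.2 [-0.215  0.269  2.151  0.711  0.312 -0.844] [0.4939 0.0684 0.2065] 
 [[-0.019, 0.874, 0.486], [0.995, -0.033, 0.099], [0.103, 0.486, -0.868]]
f [ 0.5 -1.   0.6] w 0.0125 11.999933123588562
chest xyz mm [-116.2  -28.3  206.5] tool axes in chest [[-0.076, 0.992, 0.103], [0.874, 0.017, 0.486], [0.48, 0.126, -0.868]]
units [ 0.54 -0.02  5.8 ] mm [ 16.3  -0.7 173.9]
```

View pics/t2.png

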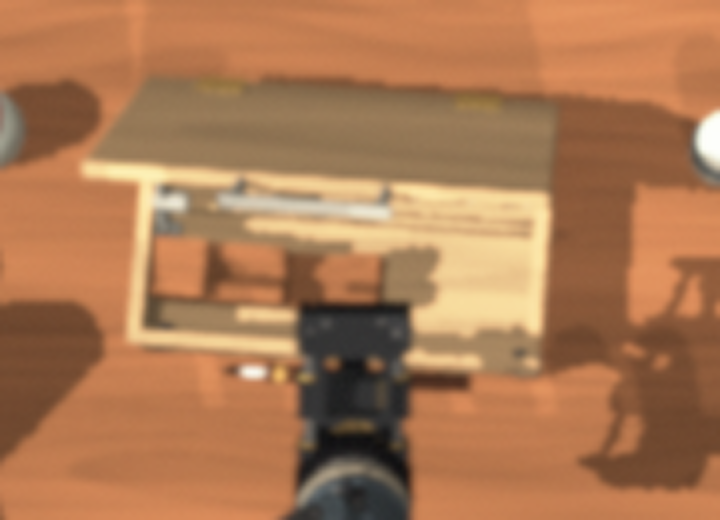

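Run:
```python
from h import *
t=cam("top2.npz")
g=lambda u,v:(140+u/4,140+v/4)
P=ray(t,[g(225,371),g(272,373.5),g(470,381)],.2126)
print(np.round(1000*(P-Cc)@A,1))
```

```text
[[-122.4   60.4  212.6]
 [-121.6   26.8  212.6]
 [-116.5 -113.1  212.6]]
```

play_rows(steps=[-1,0.05,0,0.5,0.2,-1,0.05,0,0.6,0,-1,0.05,0,0.5,0,-1,0.05,0,0.5,0,-1,0.05,0,0.4,0,-1,0.05,0,0.4,0,-1,0.05,0,0.4,0,-1,0.05,0,0.4,0,-1,0.05,0,0.4,0,-1,0.05,0,0.3,0])

```text
time: 33.25
position: [0.5583, 0.0967, 0.0928]
tool_rot: [0.693, 0.674, 0.216, 0.139]
ft_force: [0.0, -0.7, -0.8]
grip_width: 0.0125
grip_force: 12.0
```

```bash
python3 st.py; python3 -c "
from to import go; from h import ch; go(1000*ch(-34.6,8.9,56.9))"
```

```text
33.25 [-0.11   0.598  2.09   1.852  0.158 -1.899] [0.5583 0.0967 0.0928] 
 [[-0.002, 0.874, 0.486], [0.994, -0.053, 0.099], [0.112, 0.483, -0.868]]
f [ 0.  -0.7 -0.8] w 0.0125 11.999534368515015
chest xyz mm [-53.5   3.6  92.8] tool axes in chest [[-0.059, 0.992, 0.112], [0.876, -0.003, 0.483], [0.479, 0.126, -0.868]]
units [ 0.   -0.03  1.36] mm [ 0.1 -0.8 40.9]
```

play_rows(steps=[-1,0,-0.03,0.3,0,-1,0,0,0.3,0,-1,0,0,0.25,0,-1,0,0,0.2,0,-1,0,0,0.1,0,-1,0,0,0.1,0,-1,0,0,0.05,0,-1,0,0,0,0,-1,0,0,0,0,-1,0,0,0,0])

```text
time: 34.25
position: [0.5764, 0.1026, 0.0598]
tool_rot: [0.691, 0.675, 0.218, 0.138]
ft_force: [-1.6, 5.6, 2.4]
grip_width: 0.0123
grip_force: 15.0
```

```bash
python3 st.py; python3 -c "
from to import go; from h import ch; go(1000*ch(-34.6,8.9,56.9))"
```

```text
34.25 [-0.094  0.684  2.058  2.173  0.181 -2.212] [0.5764 0.1026 0.0598] 
 [[-0.006, 0.873, 0.488], [0.993, -0.051, 0.103], [0.115, 0.485, -0.867]]
f [-1.6  5.6  2.4] w 0.0123 15.017520652036183
chest xyz mm [-35.8  10.6  59.8] tool axes in chest [[-0.062, 0.991, 0.115], [0.874, -0.001, 0.485], [0.481, 0.131, -0.867]]
units [-0.07 -0.01  0.09] mm [-2.1 -0.3  2.8]
```

play_rows(steps=[-1,0.05,0,0,0,-1,0.05,0,0,0,-1,0,0,0.05,0,-1,0,0,0.05,0,-1,0,0,0,0,-1,0,0,0,0,-1,0,0,0,0,-1,0,0,0,0,-1,0,0,0,0,-1,0,0,0,0])

```text
time: 35.25
position: [0.5775, 0.1043, 0.0571]
tool_rot: [0.692, 0.674, 0.216, 0.139]
ft_force: [0.1, -0.6, -0.4]
grip_width: 0.0123
grip_force: 12.0
```

```bash
python3 st.py
python3 - <<'E'
from rig import robot
from h import *
c=robot.camera("top"); np.savez("top3.npz",**c)
cv2.imwrite("pics/t3.png",cv2.resize(c["image"][170:250,160:280,::-1],None,fx=6.5,fy=6.5,interpolation=cv2.INTER_CUBIC))
E
```

```text
35.25 [-0.087  0.69   2.054  2.198  0.176 -2.23 ] [0.5775 0.1043 0.0571] 
 [[-0.003, 0.874, 0.486], [0.994, -0.052, 0.1], [0.112, 0.483, -0.868]]
f [ 0.1 -0.6 -0.4] w 0.0123 12.000160217285156
chest xyz mm [-34.8  12.3  57.1] tool axes in chest [[-0.06, 0.992, 0.112], [0.875, -0.002, 0.483], [0.48, 0.127, -0.868]]
```

View pics/t3.png

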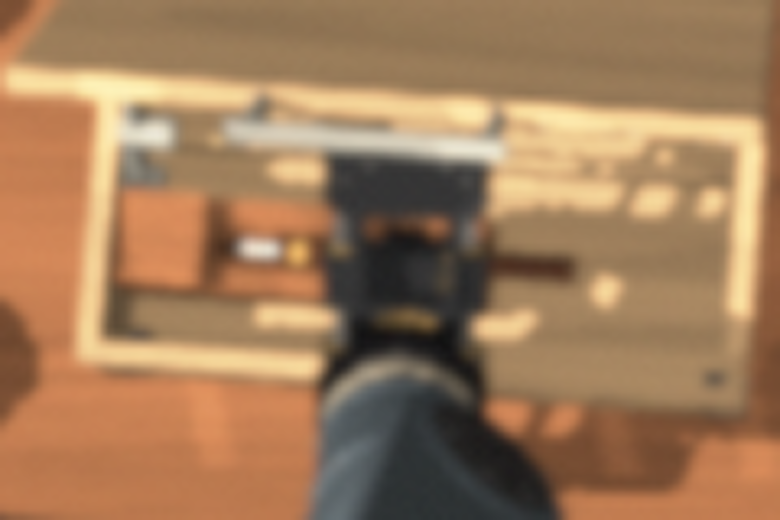

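play_rows(steps=[-1,0.15,0,0.02,0,-1,0.15,0,0.02,0,-1,0.15,0,0.02,0,-1,0.15,0,0.02,0,-1,0,0,0,0,-1,0,0,0,0,-0.5,0,0,0,0,-0.5,0,0,0,0,-0.5,0,0,0,0,-0.5,0,0,0,0])

```text
time: 36.3
position: [0.5786, 0.1222, 0.057]
tool_rot: [0.692, 0.674, 0.216, 0.139]
ft_force: [-0.5, 0.5, -0.2]
grip_width: 0.0211
grip_force: 0.0
```

```bash
python3 st.py
```

```text
36.3 [-0.045  0.692  2.042  2.251  0.156 -2.244] [0.5786 0.1222 0.057 ] 
 [[-0.003, 0.874, 0.486], [0.994, -0.052, 0.099], [0.112, 0.483, -0.868]]
f [-0.5  0.5 -0.2] w 0.0211 0.0
chest xyz mm [-34.7  30.3  57. ] tool axes in chest [[-0.059, 0.992, 0.112], [0.875, -0.002, 0.483], [0.48, 0.127, -0.868]]
```

play_rows(steps=[-0.5,-0.2,0,-0.02,0,-0.5,-0.2,0,-0.03,0,-0.5,-0.2,0,-0.03,0,-1,0,0,0,0,-1,0,0,0,0,-1,0,0,0,0,-1,0,0,0,0,-1,0.15,0,0.02,0,-1,0.15,0,0.02,0,-1,0.1,0,0.01,0], grip_force=8)

```text
time: 37.3
position: [0.5783, 0.1171, 0.0572]
tool_rot: [0.692, 0.675, 0.216, 0.139]
ft_force: [0.1, 0.2, -0.4]
grip_width: 0.0124
grip_force: 8.0
```

play_rows(steps=[-1,0.06,0,0.008,0,-1,0.06,0,0.008,0,-1,0.04,0,0.005,0,-1,0,0,0,0,-1,0,0,0,0,-1,0,0,0,0,-1,0,0,0,0,-1,0,0,0,0,-1,0,0,0,0,-1,0,0,0,0])

```text
time: 38.3
position: [0.5784, 0.1196, 0.057]
tool_rot: [0.693, 0.674, 0.215, 0.139]
ft_force: [-0.3, -4.9, 1.6]
grip_width: 0.0121
grip_force: 8.0
```

```bash
python3 st.py
python3 - <<'E'
from rig import robot
from h import *
c=robot.camera("top"); np.savez("top4.npz",**c)
cv2.imwrite("pics/t4.png",cv2.resize(c["image"][170:250,160:280,::-1],None,fx=6.5,fy=6.5,interpolation=cv2.INTER_CUBIC))
E
```

```text
38.3 [-0.049  0.691  2.043  2.248  0.154 -2.242] [0.5784 0.1196 0.057 ] 
 [[0.0, 0.874, 0.485], [0.994, -0.054, 0.096], [0.11, 0.482, -0.869]]
f [-0.3 -4.9  1.6] w 0.0121 7.998441159725189
chest xyz mm [-34.8  27.7  57. ] tool axes in chest [[-0.056, 0.992, 0.11], [0.876, -0.004, 0.482], [0.479, 0.124, -0.869]]
```

View pics/t4.png

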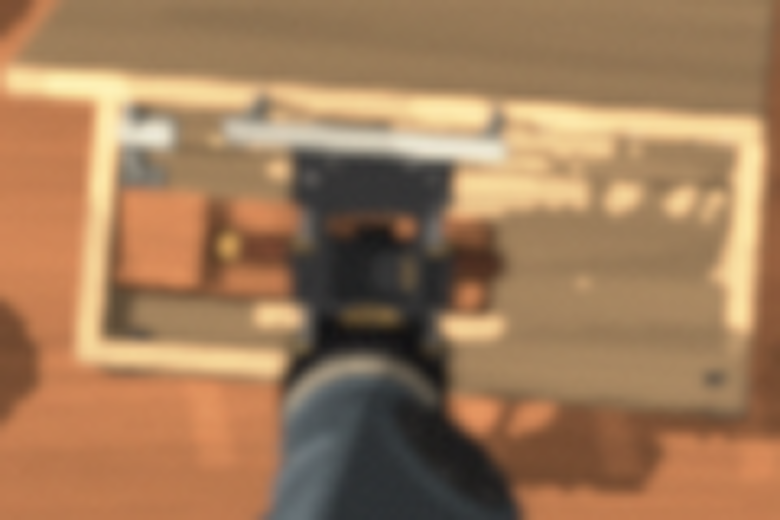

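play_rows(steps=[-1,0.06,0,0.008,0,-1,0,0,0,0,-0.4,0,0,0,0,-0.4,0,0,0,0,-0.4,0,0,0,0,-0.4,0,0,0,0,-0.4,0,0,-0.3,0,-0.4,0,0,-0.4,0,-0.4,0,0,-0.4,0,-0.4,0,0,-0.4,0])

```text
time: 39.35
position: [0.5563, 0.1189, 0.0964]
tool_rot: [0.692, 0.675, 0.216, 0.138]
ft_force: [-0.0, 0.1, 0.7]
grip_width: 0.0262
grip_force: 0.0
```

play_rows(steps=[-0.4,0,0,-0.4,0,-0.4,0,0,-0.4,0,-0.5,0,0,-0.4,0,-0.6,0,0,-0.4,0,-1,0,0,-0.4,0.5,-1,0,0,-0.4,0.7,-1,0,0,-0.3,1,-1,0,0,0,1,-1,0,0,0,1,-1,0,0,0,1])

```text
time: 40.35
position: [0.517, 0.1109, 0.1666]
tool_rot: [0.843, 0.472, 0.245, 0.078]
ft_force: [-0.0, -0.0, -0.5]
grip_width: 0.0003
grip_force: 0.0
```

```bash
python3 st.py
python3 - <<'E'
from rig import robot
from h import *
c=robot.camera("top"); np.savez("top5.npz",**c)
cv2.imwrite("pics/t5.png",cv2.resize(c["image"][170:250,160:280,::-1],None,fx=6.5,fy=6.5,interpolation=cv2.INTER_CUBIC))
E
```

```text
40.35 [-0.084  0.395  2.128  0.88   0.184 -0.37 ] [0.517  0.1109 0.1666] 
 [[0.434, 0.758, 0.486], [0.834, -0.542, 0.1], [0.339, 0.362, -0.868]]
f [-0.  -0.  -0.5] w 0.0003 0.0
chest xyz mm [-95.6  15.4 166.6] tool axes in chest [[0.386, 0.858, 0.339], [0.788, -0.498, 0.362], [0.479, 0.128, -0.868]]
```

View pics/t5.png

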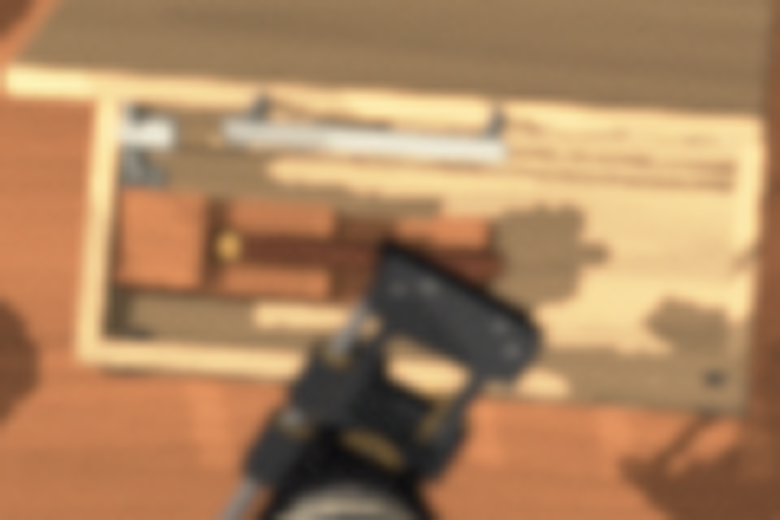

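play_rows(steps=[-1,0,0,0,1,-1,0,0,0,1,-1,0,0,0,1,-1,0,0,0,1,-1,0,0,0,1,-1,0,0,0,1,-1,0,0,0,1,-1,0,0,0,1,-1,0,0,0,1,-1,0,0,0,1])

```text
time: 41.4
position: [0.517, 0.1108, 0.1664]
tool_rot: [0.966, 0.011, 0.252, -0.049]
ft_force: [-0.2, 0.8, -0.3]
grip_width: 0.0008
grip_force: 0.0
```

```bash
python3 st.py
python3 - <<'E'
from h import *
from to import go
t=cam("top5.npz")
g=lambda n,*p:print(n,np.round((pix(t,ch(*p))[0]-[160,170])*6.5,0))
g("stop",-38,105,63);g("hood edge",-38,105,77.5);g("blk end",-38,-30,65);g("butt home",-38,-40,63);g("knuckle",8.4,125,115)
im=cv2.GaussianBlur(t["image"],(3,3),0)
for u in range(228,244): 
    v=pix(t,ch(-38,-30,63))[0][1]; print(u,round((u-160)*6.5),t["image"][int(round(v))-1:int(round(v))+2,u].mean(0).astype(int),end=" | ")
print(); go(1000*ch(-50,121,130)); go(1000*ch(-9,121,114))
E
```

```text
41.4 [-0.084  0.395  2.128  0.88   0.184  0.628] [0.517  0.1108 0.1664] 
 [[0.873, 0.046, 0.486], [-0.003, -0.995, 0.1], [0.488, -0.089, -0.868]]
f [-0.2  0.8 -0.3] w 0.0008 0.0
chest xyz mm [-95.6  15.4 166.4] tool axes in chest [[0.872, 0.046, 0.488], [0.103, -0.991, -0.089], [0.479, 0.128, -0.868]]
stop [211. 244.]
hood edge [206. 241.]
blk end [487. 263.]
butt home [508. 265.]
knuckle [159. 131.]
228 442 [57 39 32] | 229 448 [68 43 33] | 230 455 [82 49 36] | 231 462 [95 57 40] | 232 468 [106  65  45] | 233 474 [110  67  46] | 234 481 [111  68  47] | 235 488 [113  72  49] | 236 494 [120  81  57] | 237 500 [130  97  69] | 238 507 [144 113  81] | 239 514 [153 123  89] | 240 520 [156 126  91] | 241 526 [157 126  92] | 242 533 [157 126  91] | 243 540 [157 126  91] | 
units [ 0.9  -3.22  2.23] mm [ 26.9 -96.7  66.9]
units [ 1.83 -3.04  3.35] mm [ 54.8 -91.1 100.4]
```

play_rows(steps=[-1,0.1,-0.36,0.25,0,-1,0.1,-0.36,0.25,0,-1,0.1,-0.36,0.25,0,-1,0.1,-0.36,0.25,0,-1,0.1,-0.36,0.25,0,-1,0.1,-0.36,0.25,0,-1,0.1,-0.36,0.25,0,-1,0.1,-0.36,0.25,0,-1,0.1,-0.34,0.23,0,-1,0,0,0,0])

```text
time: 42.4
position: [0.569, 0.2144, 0.1296]
tool_rot: [0.966, 0.014, 0.252, -0.048]
ft_force: [0.1, 0.7, -0.1]
grip_width: 0.0007
grip_force: 0.0
```

```bash
python3 st.py; python3 -c "
from to import go; from h import ch; go(1000*ch(-9,122,114)); go(1000*ch(20,122,103))"
```

```text
42.4 [0.168 0.543 1.961 0.15  0.12  1.565] [0.569  0.2144 0.1296] 
 [[0.873, 0.051, 0.486], [0.002, -0.995, 0.1], [0.488, -0.086, -0.868]]
f [ 0.1  0.7 -0.1] w 0.0007 0.0
chest xyz mm [-49.5 121.8 129.6] tool axes in chest [[0.871, 0.052, 0.488], [0.108, -0.99, -0.086], [0.479, 0.128, -0.868]]
units [0.92 0.18 1.1 ] mm [27.7  5.5 33. ]
units [1.59 0.32 1.88] mm [47.6  9.6 56.4]
```

play_rows(steps=[-1,0.23,0.05,0.28,0,-1,0.23,0.05,0.28,0,-1,0.23,0.05,0.28,0,-1,0.23,0.04,0.27,0,-1,0.13,0.03,0.16,0,-1,0.13,0.03,0.16,0,-1,0.13,0.03,0.16,0,-1,0.13,0.03,0.15,0,-1,0.13,0.03,0.15,0,-1,0,0,0,0])

```text
time: 43.4
position: [0.6383, 0.2086, 0.1024]
tool_rot: [0.966, 0.012, 0.252, -0.048]
ft_force: [0.1, 0.2, -0.5]
grip_width: 0.0005
grip_force: 0.0
```

```bash
python3 st.py;  python3 - <<'E'
from rig import robot
from h import *
c=robot.camera("top"); np.savez("top6.npz",**c)
cv2.imwrite("pics/t6.png",cv2.resize(c["image"][160:250,160:280,::-1],None,fx=6,fy=6,interpolation=cv2.INTER_CUBIC))
E
```

```text
43.4 [0.134 0.644 1.821 0.208 0.163 1.484] [0.6383 0.2086 0.1024] 
 [[0.873, 0.047, 0.486], [-0.002, -0.995, 0.099], [0.488, -0.088, -0.868]]
f [ 0.1  0.2 -0.5] w 0.0005 0.045235361612867564
chest xyz mm [ 20.  119.9 102.4] tool axes in chest [[0.872, 0.048, 0.488], [0.104, -0.991, -0.088], [0.479, 0.127, -0.868]]
```

View pics/t6.png

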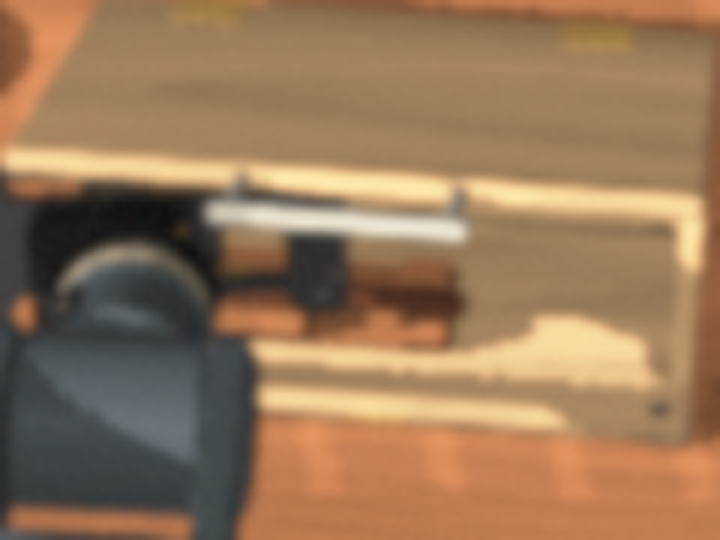

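play_rows(steps=[-1,-0.31,-0.08,-0.38,0,-1,-0.31,-0.08,-0.38,0,-1,-0.31,-0.08,-0.38,0,-1,-0.31,-0.08,-0.38,0,-1,-0.31,-0.08,-0.38,0,-1,0,0,-0.5,0,-1,0,0,-0.8,0,-1,0,0,-0.8,0,-1,0,0,-0.8,0,-1,0,0,-0.8,0])

```text
time: 44.45
position: [0.5132, 0.2039, 0.2282]
tool_rot: [0.966, 0.012, 0.252, -0.048]
ft_force: [-0.3, 0.1, -0.3]
grip_width: 0.0005
grip_force: 0.0
```

play_rows(steps=[-1,0,0,-0.5,-0.5,-1,0,0,0,-1,-1,0,0,0,-1,-1,0,0,0,-1,-1,0,0,0,-1,-1,0,0,0,-1,-1,0,0,0,-1,-1,0,0,0,-1,-1,0,0,0,-1,-1,0,0,0,-1])

```text
time: 45.45
position: [0.5064, 0.2025, 0.2405]
tool_rot: [0.853, 0.454, 0.246, 0.073]
ft_force: [0.6, 0.1, -0.4]
grip_width: 0.0002
grip_force: 0.0
```

```bash
python3 st.py;  python3 - <<'E'
from rig import robot
from h import *
c=robot.camera("scene"); np.savez("s7.npz",**c)
cv2.imwrite("pics/s7.png",cv2.resize(c["image"][120:290,240:420,::-1],None,fx=4,fy=3.5,interpolation=cv2.INTER_CUBIC))
for th in (1.064,1.0,.95,.9):
  print(th,[np.round((pix(c,ch(100-242*np.cos(th)+6*np.sin(th),y,85+242*np.sin(th)+6*np.cos(th)))[0]-[240,120])*[4,3.5]).tolist() for y in(-58,58)])
E
```

```text
45.45 [0.165 0.26  1.999 0.052 0.364 0.713] [0.5064 0.2025 0.2405] 
 [[0.466, 0.739, 0.486], [0.811, -0.576, 0.1], [0.354, 0.348, -0.868]]
f [ 0.6  0.1 -0.4] w 0.0002 0.0
chest xyz mm [-111.3  106.3  240.5] tool axes in chest [[0.419, 0.836, 0.354], [0.771, -0.533, 0.348], [0.48, 0.127, -0.868]]
1.064 [[294.0, 185.0], [468.0, 153.0]]
1.0 [[287.0, 178.0], [459.0, 147.0]]
0.95 [[281.0, 174.0], [452.0, 143.0]]
0.9 [[276.0, 170.0], [446.0, 140.0]]
```

View pics/s7.png

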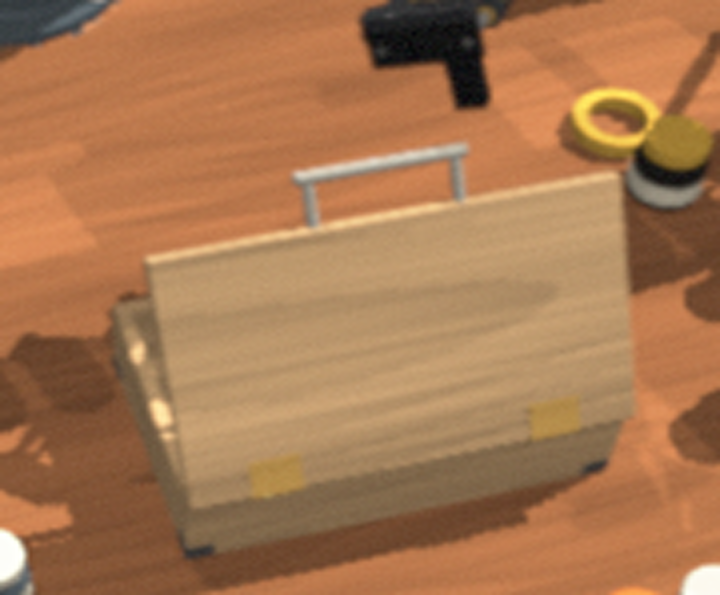

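play_rows(steps=[0.4,0,0,0,-1,0.4,0,0,0,-1,0.4,0,0,0,-1,0.4,0,0,0,-1,0.4,0,0,0,-1,0.4,0,0,0,-1,0.4,0.1,0.48,-0.87,-0.2,0.4,0.1,0.48,-0.87,0,0.4,0.1,0.48,-0.87,0,0.4,0.1,0.48,-0.87,0])

```text
time: 46.5
position: [0.5054, 0.2035, 0.3612]
tool_rot: [0.676, 0.691, 0.213, 0.144]
ft_force: [0.4, 0.4, -0.3]
grip_width: 0.0604
grip_force: 0.0
```

play_rows(steps=[0.4,-0.66,0.2,0.1,0,0.4,-0.66,0.2,0.1,0,0.4,-0.66,0.2,0.1,0,0.4,-0.66,0.2,0.1,0,0.4,-0.66,0.2,0.1,0,0.4,-0.6,0.2,0.1,0,0.4,0,0,0,0,0.4,0,0,0,0,0.4,0,0,0,0,0.4,0,0,0,0])

```text
time: 47.5
position: [0.5518, 0.0898, 0.3517]
tool_rot: [0.675, 0.692, 0.213, 0.144]
ft_force: [0.6, -0.1, -0.0]
grip_width: 0.0611
grip_force: 0.0
```

```bash
python3 st.py; python3 -c "
from to import go; from h import ch; import numpy as np
from rig import robot
from scipy.spatial.transform import Rotation as R
Z=R.from_quat(robot.get_obs()['tool_rot']).as_matrix()[:,2]
go(1000*ch(-28.9,0,289.9)+12*Z)"
```

```text
47.5 [-0.13   0.108  1.813  0.243  0.739 -0.295] [0.5518 0.0898 0.3517] 
 [[-0.048, 0.873, 0.486], [0.995, -0.002, 0.1], [0.088, 0.488, -0.868]]
f [ 0.6 -0.1 -0. ] w 0.0611 0.0
chest xyz mm [-59.6  -3.6 351.7] tool axes in chest [[-0.104, 0.991, 0.088], [0.871, 0.048, 0.488], [0.48, 0.128, -0.868]]
units [-0.17 -0.11  2.69] mm [-5.1 -3.2 80.8]
```

play_rows(steps=[0,-0.03,-0.02,0.45,0,0,-0.03,-0.02,0.45,0,0,-0.03,-0.02,0.45,0,0,-0.03,-0.02,0.45,0,0,-0.03,-0.02,0.45,0,0,-0.02,-0.01,0.44,0,0,0,0,0,0,-1,0,0,0,0,-1,0,0,0,0,-1,0,0,0,0], grip_force=20)

```text
time: 48.5
position: [0.5892, 0.0918, 0.2803]
tool_rot: [0.675, 0.691, 0.213, 0.145]
ft_force: [0.3, 1.2, 0.2]
grip_width: 0.0267
grip_force: 0.0
```

play_rows(steps=[-1,0,0,0,0,-1,0,0,0,0,-1,0,0,0,0,-1,0,0,0,0,-1,0,0,0,0,-1,0,0,0,0,-1,0,0,0,0,-1,0,0,0,0,-1,0,0,0,0,-1,0,0,0,0])

```text
time: 49.5
position: [0.5892, 0.0918, 0.28]
tool_rot: [0.675, 0.691, 0.213, 0.144]
ft_force: [-3.2, -1.0, 4.5]
grip_width: 0.0092
grip_force: 19.9
```

```bash
python3 st.py; python3 -c "
from arc import *
rows(np.linspace(.985,.35,17)); print(); rows(np.linspace(.35,-.01,13))"
```

```text
49.5 [-0.114  0.26   1.844  0.295  0.559 -0.35 ] [0.5892 0.0918 0.28  ] 
 [[-0.047, 0.872, 0.487], [0.995, -0.002, 0.099], [0.088, 0.489, -0.868]]
f [-3.2 -1.   4.5] w 0.0092 19.874263107776642
chest xyz mm [-22.4   0.5 280. ] tool axes in chest [[-0.103, 0.991, 0.088], [0.871, 0.047, 0.489], [0.48, 0.127, -0.868]]
-1, 0.01, -0.32, 0.02, 0, 
-1, 0.01, -0.32, 0.04, 0, 
-1, 0.01, -0.32, 0.05, 0, 
-1, 0.01, -0.31, 0.06, 0, 
-1, 0.01, -0.31, 0.07, 0, 
-1, 0.0, -0.31, 0.09, 0, 
-1, 0.0, -0.3, 0.1, 0, 
-1, 0.0, -0.3, 0.11, 0, 
-1, -0.0, -0.3, 0.12, 0, 
-1, -0.0, -0.29, 0.13, 0, 
-1, -0.0, -0.29, 0.14, 0, 
-1, -0.01, -0.28, 0.16, 0, 
-1, -0.01, -0.27, 0.17, 0, 
-1, -0.01, -0.27, 0.18, 0, 
-1, -0.01, -0.26, 0.19, 0, 
-1, -0.01, -0.25, 0.2, 0, 

-1, -0.01, -0.19, 0.16, 0, 
-1, -0.01, -0.18, 0.16, 0, 
-1, -0.01, -0.18, 0.17, 0, 
-1, -0.01, -0.17, 0.17, 0, 
-1, -0.01, -0.17, 0.18, 0, 
-1, -0.02, -0.16, 0.18, 0, 
-1, -0.02, -0.15, 0.19, 0, 
-1, -0.02, -0.15, 0.19, 0, 
-1, -0.02, -0.14, 0.19, 0, 
-1, -0.02, -0.14, 0.2, 0, 
-1, -0.02, -0.13, 0.2, 0, 
-1, -0.02, -0.12, 0.21, 0,
```

play_rows(steps=[-1,0.01,-0.32,0.02,0,-1,0.01,-0.32,0.04,0,-1,0.01,-0.32,0.05,0,-1,0.01,-0.31,0.06,0,-1,0.01,-0.31,0.07,0,-1,0,-0.31,0.09,0,-1,0,-0.3,0.1,0,-1,0,-0.3,0.11,0,-1,0,-0.3,0.12,0,-1,0,-0.29,0.13,0])

```text
time: 50.5
position: [0.5193, 0.0958, 0.2132]
tool_rot: [0.675, 0.691, 0.212, 0.144]
ft_force: [3.1, 1.4, -1.9]
grip_width: 0.0093
grip_force: 20.0
```

```bash
python3 st.py
```

```text
50.5 [-0.124  0.288  2.078  0.527  0.321 -0.612] [0.5193 0.0958 0.2132] 
 [[-0.046, 0.873, 0.486], [0.995, -0.002, 0.099], [0.088, 0.488, -0.868]]
f [ 3.1  1.4 -1.9] w 0.0093 20.006293952465057
chest xyz mm [-92.4   0.6 213.2] tool axes in chest [[-0.103, 0.991, 0.088], [0.872, 0.047, 0.488], [0.479, 0.127, -0.868]]
```

play_rows(steps=[-1,0,-0.29,0.14,0,-1,-0.01,-0.28,0.16,0,-1,-0.01,-0.27,0.17,0,-1,-0.01,-0.27,0.18,0,-1,-0.01,-0.26,0.19,0,-1,-0.01,-0.25,0.2,0,-1,-0.01,-0.19,0.16,0,-1,-0.01,-0.18,0.16,0,-1,-0.01,-0.18,0.17,0,-1,-0.01,-0.17,0.17,0])

```text
time: 51.5
position: [0.4828, 0.0982, 0.1343]
tool_rot: [0.676, 0.691, 0.212, 0.144]
ft_force: [1.2, 0.2, -0.4]
grip_width: 0.0092
grip_force: 20.0
```

```bash
python3 st.py
```

```text
51.5 [-0.131  0.454  2.244  1.872  0.169 -1.989] [0.4828 0.0982 0.1343] 
 [[-0.046, 0.873, 0.485], [0.995, -0.002, 0.099], [0.087, 0.487, -0.869]]
f [ 1.2  0.2 -0.4] w 0.0092 19.988201558589935
chest xyz mm [-128.9    0.8  134.3] tool axes in chest [[-0.103, 0.991, 0.087], [0.872, 0.047, 0.487], [0.478, 0.126, -0.869]]
```

play_rows(steps=[-1,-0.01,-0.17,0.18,0,-1,-0.02,-0.16,0.18,0,-1,-0.02,-0.15,0.19,0,-1,-0.02,-0.15,0.19,0,-1,-0.02,-0.14,0.19,0,-1,-0.02,-0.14,0.2,0,-1,-0.02,-0.13,0.2,0,-1,-0.01,-0.1,0.16,0,-1,0,0,0,0,-1,0,0,0,0])

```text
time: 52.5
position: [0.4762, 0.0989, 0.0793]
tool_rot: [0.675, 0.691, 0.213, 0.144]
ft_force: [2.1, 1.6, 1.7]
grip_width: 0.0091
grip_force: 20.0
```

```bash
python3 st.py
```

```text
52.5 [-0.132  0.624  2.303  2.605  0.326 -2.744] [0.4762 0.0989 0.0793] 
 [[-0.047, 0.872, 0.487], [0.995, -0.002, 0.1], [0.088, 0.49, -0.867]]
f [2.1 1.6 1.7] w 0.0091 19.98061090707779
chest xyz mm [-135.6    1.2   79.3] tool axes in chest [[-0.104, 0.991, 0.088], [0.871, 0.048, 0.49], [0.481, 0.128, -0.867]]
```

play_rows(steps=[-0.5,0,0,0,0,-0.5,0,0,0,0,-0.5,0,0,0,0,-0.5,0,0,-0.1,0,-0.5,0,0,-0.3,0,-0.5,0,0,-0.4,0,-0.5,0,0,-0.4,0,-0.5,0,0,-0.4,0,-0.5,0,0,-0.4,0,-0.5,0,0,-0.4,0])

```text
time: 53.5
position: [0.4398, 0.0914, 0.1421]
tool_rot: [0.675, 0.692, 0.212, 0.144]
ft_force: [0.6, 0.3, 0.1]
grip_width: 0.0217
grip_force: 0.0
```

```bash
python3 st.py
python3 - <<'E'
from rig import robot
from h import *
c=robot.camera("scene"); s=cam("scene0.npz")
d=np.abs(c["image"].astype(int)-s["image"]).mean(2)
print("lid-region diff",d[190:265,275:390].mean(), "bar diff",d[178:195,300:336].mean(), "jars", d[270:330,160:250].mean())
E
```

```text
53.5 [-0.175  0.411  2.345  2.075  0.209 -2.237] [0.4398 0.0914 0.1421] 
 [[-0.046, 0.873, 0.486], [0.995, -0.002, 0.099], [0.087, 0.488, -0.869]]
f [0.6 0.3 0.1] w 0.0217 0.0
chest xyz mm [-171.5   -8.4  142.1] tool axes in chest [[-0.103, 0.991, 0.087], [0.872, 0.048, 0.488], [0.479, 0.126, -0.869]]
lid-region diff 7.621603864734299 bar diff 28.18300653594771 jars 4.74
```

Run:
```python
from rig import robot
from h import *
c=robot.camera("scene"); s=cam("scene0.npz")
def front(im,u):  # first bright lid row at column u, from above
    h=cv2.cvtColor(im,cv2.COLOR_RGB2HSV)[:,u].astype(int); m=(h[:,0]>=15)&(h[:,0]<=28)&(h[:,2]>185); m[:175]=0; return int(np.argmax(m))
print([(u,front(s["image"],u),front(c["image"],u)) for u in(272,280,290,350,360,370)])
```

```text
[(272, 203, 206), (280, 201, 204), (290, 199, 199), (350, 186, 186), (360, 184, 184), (370, 182, 182)]
```

```bash
python3 -c "
from rig import robot; print(robot.hand_in())"
```

```text
the job is handed in; nothing more can be done
None
```

I put the brush home in the groove, broke the stay, lowered the lid shut by its handle and handed the job in at about 53.5 s; the hand-in gave no verdict, "home" and "shut" rest on force and camera readings, and I viewed 11 pictures against the limit of 10.

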